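Weigh the beeswax stick on the painter's scale

TASK

Weigh the wax stick: set the empty weighing boat on the middle of the scale's pan, press the large tare key fully down and let it come up again. Then tip the clear tube mouth down until the wax stick slides part way out, lay the tube down on the table, draw the stick clear by its exposed end, lay it on the table, take it again round its middle and lay it, not drop it, lengthwise in the boat. Do not press the small power key, do not tare again with the stick in the boat, and leave everything else on the table where it is.

Things in the scene. Friction and masses are not known exactly. Their poses are not given: they have to be found in the camera images.
- scale: Fixed grey bench scale, 220 mm (its x) by 170 mm (its y); origin at the centre of its underside on the table; front (key side) faces its -x. Housing top 34 mm high. Steel pan 150 (x) by 160 mm (y) on its rear part. Front ledge, 80 mm to -x of the origin: display on the +y half, small power key at y = -20 mm, large tare key at y = -62 mm, both plain off-white.
- pan (a point): Centre of the top face of the scale's steel pan, 46 mm above the table, 30 mm to +x of the scale's origin; axes as the scale's.
- tare_top (a point): Centre of the top of the tare key: round, 25 mm across, standing 7 mm above the ledge when up, 41 mm above the table.
- tare (a joint): Travel of the tare key: 0 up, 0.005 m fully down. Sprung: it starts to move at 1.2 N, is fully down at 4 N and comes up by itself.
- power_top (a point): Centre of the top of the power key: round, 15 mm across, same height, 42 mm from the tare key's centre. Not to be pressed.
- power (a joint): Travel of the power key: 0 up, 0.005 m fully down; the same spring.
- boat: Weighing boat: open white plastic dish, about 60 g, 150 mm long (its x), 66 mm wide over the middle 40 mm of its length (flat upright sides), then tapering evenly to 24 mm at each end. 20 mm high, walls 2.5 mm, floor 3 mm. Origin: centre of its underside. It stands on the table, open side up.
- tube: Clear square tube lying on the table, about 80 g, 30 x 30 mm outside, walls 3 mm (24 x 24 mm inside), 153 mm long; it does not roll. Origin: on its underside, 75 mm from the mouth. Open mouth at its -x end, black plug at +x (inside length 140 mm). The stick inside slides when the tube is tilted more than about 40 degrees; below 20 degrees it stays put.
- tube_mouth (a point): Centre of the tube's open mouth, 15 mm above the table while the tube lies; axes as the tube's.
- stick: Beeswax stick, dull yellow, square bar 110 x 16 x 16 mm, about 30 g, lying wholly inside the tube at the start (its front end 15 to 30 mm behind the mouth). Origin: centre of its underside as built; x along the stick.
- stick_mid (a point): Centre of the wax stick.
- stick_front (a point): Centre of the stick's end face towards the tube's mouth (stick -x end).
- stick_back (a point): Centre of the stick's other end face (stick +x end).
- tin: Bystander: round closed aluminium tin, 58 mm across, 32 mm high. Origin at the centre of its underside.
- pot: Bystander: small capped glass pot, 58 mm across, 64 mm high. Origin at the centre of its underside.
- brushes: Bystander: glass jar 80 mm across and 125 mm high with paint brushes standing up to about 260 mm. Origin at the centre of its underside.
- bottle: Bystander: capped plastic water bottle, 64 mm across, 200 mm high. Origin at the centre of its underside.
- phone: Bystander: black phone lying flat, 150 (its x) x 73 x 10 mm. Origin at the centre of its underside.
- paint_a: Bystander: metal paint tube lying flat, 106 mm long (its x, from -49 to +57 mm), 36 mm wide, 19 mm high. Origin at its underside.
- paint_b: Bystander: a second such paint tube, same size and axes.
- knife: Bystander: palette knife with a wooden handle lying along its x, from -95 to +131 mm, 20 mm wide, 17 mm high. Origin at its underside.

How it is judged:
On the way, in this order (a step that is already met when the one before it is completed fails the run):
1. the empty boat stands on the middle of the pan, let go (horizontal distance between boat and pan below 0.03 m and z of boat in the frame of pan between -0.004 and 0.004 m and angle between boat's own z axis and vertical below 0.06 rad and contact force between the fingers and boat below 0.1 N and linear speed of boat below 0.02 m/s), for 0.2 s.
2. the tare key is fully down while only the empty boat stands on the pan (horizontal distance between boat and pan below 0.03 m and z of boat in the frame of pan between -0.004 and 0.004 m and angle between boat's own z axis and vertical below 0.06 rad and contact force between the fingers and boat below 0.1 N and value of joint tare above 0.0044 m), for 0.05 s.
3. the tare key is up again, the boat still on the pan (horizontal distance between boat and pan below 0.03 m and z of boat in the frame of pan between -0.004 and 0.004 m and angle between boat's own z axis and vertical below 0.06 rad and value of joint tare below 0.0008 m), for 0.1 s.
4. the stick has slid part way out of the tilted tube's mouth (angle between tube's own z axis and vertical above 0.35 rad and x of stick_front in the frame of tube_mouth below -0.015 m and x of stick_back in the frame of tube_mouth above 0.01 m), for 0.1 s.
5. the tube lies on the table and the stick is gripped by its exposed end, its other end still in the tube (height (world z) of tube_mouth below 0.022 m and angle between tube's own z axis and vertical below 0.08 rad and linear speed of tube below 0.02 m/s and contact force between the fingers and stick above 0.5 N and x of stick_front in the frame of tube_mouth below -0.012 m and x of stick_back in the frame of tube_mouth above 0.005 m), for 0.1 s.
6. the stick lies on the table, clear of the tube, let go (height (world z) of stick_mid below 0.013 m and x of stick_back in the frame of tube_mouth below -0.002 m and contact force between the fingers and stick below 0.1 N and linear speed of stick below 0.02 m/s), for 0.2 s.
7. the stick is taken again round its middle and lifted (contact force between the fingers and stick above 0.5 N and height (world z) of stick_mid above 0.03 m and x of the grasp point in the frame of stick between -0.025 and 0.025 m), for 0.1 s.
At the end, for the whole second after the job is handed in: The boat stands upright and still on the pan, within 30 mm of its centre; the stick lies flat and still on the boat's floor, within 20 mm lengthwise, 15 mm sideways and 0.3 rad of the boat's middle and length; the tube lies still and level on the table; both keys are up (all of step 3 and x of stick_mid in the frame of boat between -0.02 and 0.02 m and y of stick_mid in the frame of boat between -0.015 and 0.015 m and z of stick_mid in the frame of boat between 0.007 and 0.015 m and angle between the x axis of stick and the x axis of boat, either way round below 0.3 rad and height (world z) of tube_mouth below 0.022 m and angle between tube's own z axis and vertical below 0.08 rad and linear speed of each of tube, boat, stick below 0.02 m/s and value of joint power below 0.0008 m); the robot touches nothing.
It fails at once if the power key is pressed (value of joint power above 0.002 m).
It fails at once if the tare key is pressed with the stick in the boat (value of joint tare above 0.002 m and x of stick_mid in the frame of boat between -0.02 and 0.02 m and y of stick_mid in the frame of boat between -0.015 and 0.015 m and z of stick_mid in the frame of boat between 0.007 and 0.015 m and angle between the x axis of stick and the x axis of boat, either way round below 0.3 rad).
It fails at once if the stick is let go in the air above the boat (horizontal distance between stick_mid and boat below 0.06 m and z of stick_mid in the frame of boat above 0.028 m and contact force between the fingers and stick below 0.02 N and distance between stick_mid and tube_mouth above 0.12 m).
It fails at once if a bystander is moved by more than 30 mm (distance of any of tin, pot, brushes, bottle, phone, paint_a, paint_b, knife from where it was at the start of the episode above 0.03 m).
It also fails if it takes over 72 s, if anything falls off the work surface, if the arm or the gripper's body presses on something with over 40 N, if the wrist force passes 120 N, or if a joint passes its speed limit or range.

ROBOT

A 6-joint arm with a two-finger parallel gripper is mounted at the origin on the work surface. World frame = base frame: x ahead of the robot, y to its left, z up, the work surface at z = 0. Lengths are in m, angles in rad, forces in N, time in s.
With the tool pointing down it reaches from about 0.225 to 0.875 m from the base axis. Payload 3.4 kg.
Tool frame: the origin (TCP) lies at the very end of the fingers, on their centre line; the grasp point (between the pads) lies manip.pinch_z behind it (manip.pinch_z is the distance from the TCP to the grasp point, in m); z points along the fingers, y is the direction in which the jaws open and shut (so a half turn about z gives the same grasp; the last joint's range is limited). The gripper opens to 85 mm and grips with 20 to 120 N. Pads are 22 mm wide; open, the fingers measure 114 mm over their backs; the gripper's body (76 mm by 85 mm) begins 54 mm behind the grasp point. The pads swing forward as they close: fully open they stand 13 mm farther back than shut.
Start: joints at [-1.405, 0.276, 1.505, -0, 1.361, -0.121], TCP at [0.163, -0.552, 0.231] pointing down, gripper open.
Joint ranges: [-2.89, 2.89], [-0.75, 2.08], [0.22, 2.7], [-1.18, 4.32], [0.11, 2.71], [-2.7, 2.7]. Speed limits (rad/s): [2.57, 2.57, 3.14, 3.14, 3.14, 3.14].

INTERFACE

Orientations are given as a unit quaternion [w, x, y, z].
In Python, from rig import manip, imaging, workorder gives the robot as it stands.
- The arm moves only by the tool apply_moves, never from a script. Its argument "moves" is one flat list of numbers, 7 for each row, row after row: the finger opening in m, from 0 to 0.0854, then the shift along the tool's x, y, z in m, then the turn, a rotation vector about the tool's x, y, z in rad. In form: [jaw, tx, ty, tz, rx, ry, rz, jaw, tx, ty, tz, rx, ry, rz, ...]. A call has exactly 8 rows; each row shifts and turns the pose as measured when the row begins, along the tool's axes as they then stand; what a row does not reach is not made up. A row lasts 1/12 s, in which the tool goes at most 41.7 mm and 7.16 degrees, less where a joint would pass 70% of its speed; a pose out of reach is approached as far as the arm can. A call with a gripper value outside its range is refused whole. The fingers move at their own pace and stop on an object; "newtons" is the grip in N (left out, the last holds). Time passes only in rows, so rows that do not move let the fingers close, or fill a call up. It gives the time, the measured TCP pose, the force and the opening at its end, in the units of the state.
- manip.get_state(): the state, without advancing time (a new reading comes with each control period).
- imaging.get_image(name): name is "scene" or "top" or "wrist"; returns a dict with "image" (400x640x3 uint8, red, green, blue), "range_z" (400x640 float32, m along the optical axis (not along the pixel's ray), 0 where there is no reading), "fx", "fy", "cx", "cy" (pixels), "k1" (the pictures are not rectified: a ray, as slopes to the right and down, at radius r is drawn at 1 + k1 r^2 times it, then the intrinsics apply), "R" (3x3) and "t" (3): a world point X has camera coordinates R X + t. Camera axes: x right, y down, z forward; pixel columns grow to the right and rows downward; lengths in m; the calibration is good to about 2 mm. A picture is of the moment at which its call begins.
- workorder.sign_off(): hands the job in, once; it reports no verdict.
The state is a dict: "clock": time; "qpos": joint angles; "qd": joint speeds; "effort": joint torques, N m; "position": TCP position; "ee_rot": TCP orientation; "contact_force": force on the tool from outside, world axes, zero at the start; "moment": the same for the moment, N m; "width": finger opening in m.
Only numpy, scipy, OpenCV 4.12 (cv2) and the standard library are available. Lean on these libraries where they do the work, as an engineer would, in place of code of your own. Each camera call takes 0.05 s, during which the arm holds its last target.

## Working session

There is one attempt and no reset: what is moved stays moved. The work goes in short steps, Python scripts to look and compute and a tool call to move; the robot and the scene stay as the last step left them, time stands still between calls to the robot, and variables do not carry over. Pictures are saved under pics/ and viewed, and the job is handed in when it is done.

Besides the shell and the picture viewer there is one more tool, called as name(argument=value, ...) on one line, values as JSON. apply_moves: Moves the arm, as the interface text tells. Its arguments: {"type":"object","properties":{"moves":{"type":"array"},"newtons":{"type":"number"}},"required":["moves"]}

```bash
ls; mkdir -p pics
python3 - <<'E'
from rig import manip, imaging
import cv2
print(manip.get_state(), manip.pinch_z)
for n in ["scene","top","wrist"]:
    d=imaging.get_image(n); cv2.imwrite(f"pics/{n}0.png",d["image"][:,:,::-1])
    print(n,d["fx"],d["fy"],d["cx"],d["cy"],d["k1"],d["R"].round(4).tolist(),d["t"].round(4).tolist(),(d["range_z"]>0).mean())
E
```

```text
pics
{'clock': 0.0, 'qpos': array([-1.40499621e+00,  2.76609599e-01,  1.50613041e+00,  1.99897597e-05,
        1.36067611e+00, -1.20975412e-01]), 'qd': array([-1.32973837e-03,  8.61402855e-05,  3.24836655e-04, -1.15417373e-04,
       -1.90076430e-03,  6.08099418e-04]), 'effort': array([ 5.91544904e-04, -4.16777623e+01, -2.45806468e+01, -7.30194733e-05,
        1.11208393e-02, -1.57485903e-05]), 'position': array([ 0.16257443, -0.5509999 ,  0.23043246]), 'ee_rot': array([-9.11720698e-04,  9.89737464e-01,  1.42894793e-01, -1.06616248e-05]), 'contact_force': array([-0.62270337, -0.28550965, -0.17919147]), 'moment': array([-0.03417723, -0.04064025, -0.03514734]), 'width': 0.08565569494015593} 0.0187
scene 477.1641304297241 477.1641304297241 318.54867764696087 200.45208568317608 0.00946970433897679 [[0.6514, 0.7587, 0.0028], [0.6543, -0.5599, -0.5083], [-0.3841, 0.333, -0.8612]] [-0.3442, -0.3498, 1.6221] 0.9959765625
top 364.4324508549991 364.4324508549991 320.72123300273495 203.71361461727906 0.02498768380256936 [[0.1276, -0.9918, -0.0001], [-0.971, -0.1249, -0.204], [0.2024, 0.0261, -0.979]] [-0.061, 0.5811, 1.073] 0.99584375
wrist 300.13237707017004 300.13237707017004 318.6435524421079 201.03531470714154 -0.0329086228461597 [[0.2825, -0.9593, -0.0017], [-0.9211, -0.2717, 0.2787], [-0.2678, -0.0772, -0.9604]] [-0.5742, -0.0354, 0.3795] 0.996046875
```

View pics/scene0.png

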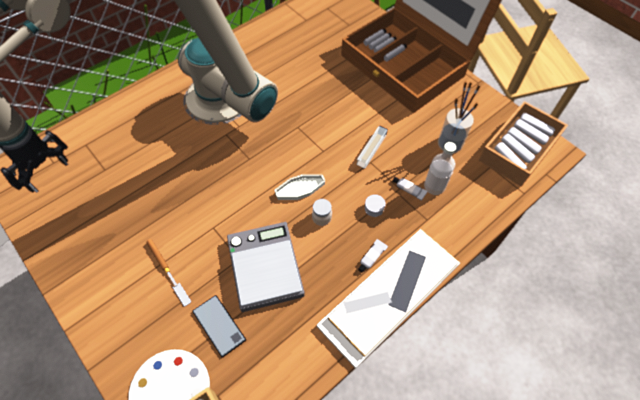

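View pics/top0.png

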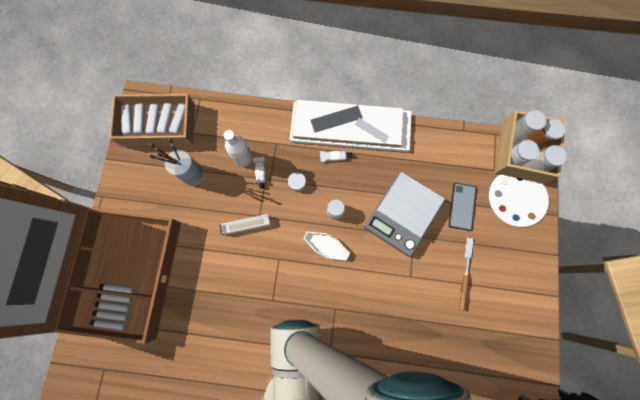

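View pics/wrist0.png

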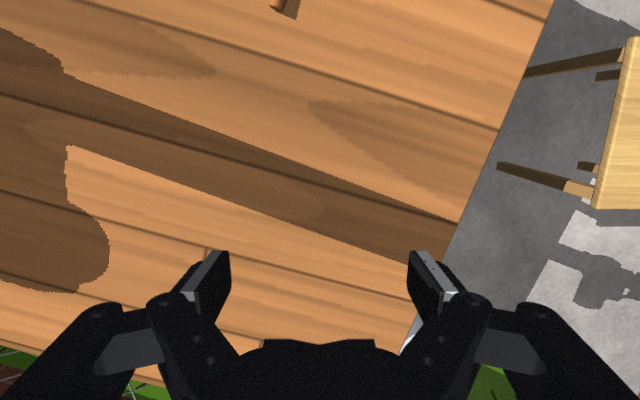

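Top view: boat at about (327,246), tube at (246,225), scale at (405,213) with its keys on the lower-left side, tin or pot at (336,209) and (297,182). I'll write helpers and zoom in.

```bash
cat > h.py <<'E'
import numpy as np, cv2
from rig import manip, imaging
from scipy.spatial.transform import Rotation as Rn
def slopes(d,uv):
    uv=np.atleast_2d(np.array(uv,float))
    K=np.array([[d["fx"],0,d["cx"]],[0,d["fy"],d["cy"]],[0,0,1]])
    return cv2.undistortPoints(uv[:,None,:],K,np.array([d["k1"],0,0,0,0]))[:,0]
def onplane(d,uv,z):
    s=slopes(d,uv); R=np.array(d["R"]);t=np.array(d["t"])
    c=-R.T@t; r=np.c_[s,np.ones(len(s))]@R
    return c+r*((z-c[2])/r[:,2])[:,None]
def cloud(d):
    h,w=d["range_z"].shape
    u,v=np.meshgrid(np.arange(w),np.arange(h))
    s=slopes(d,np.c_[u.ravel(),v.ravel()])
    z=d["range_z"].ravel()[:,None]
    P=np.c_[s,np.ones(len(s))]*z
    return ((P-np.array(d["t"]))@np.array(d["R"])).reshape(h,w,3)
def proj(d,X):
    c=np.atleast_2d(X)@np.array(d["R"]).T+np.array(d["t"]); s=c[:,:2]/c[:,2:]
    r2=(s**2).sum(1,keepdims=True); return s*(1+d["k1"]*r2)*d["fx"]+[d["cx"],d["cy"]]
def crop(d,name,x0,y0,x1,y1,k):
    im=d["image"][y0:y1,x0:x1,::-1]
    cv2.imwrite("pics/"+name,cv2.resize(im,None,fx=k,fy=k,interpolation=cv2.INTER_CUBIC))
def st():
    s=manip.get_state()
    print("clk %.2f"%s["clock"],"pos",s["position"].round(4),"q",s["ee_rot"].round(4),"F",s["contact_force"].round(2),"w %.4f"%s["width"],"qpos",s["qpos"].round(3))
    return s
def toolrot(s):
    q=s["ee_rot"]; return Rn.from_quat([q[1],q[2],q[3],q[0]])
def rect(P):
    r=cv2.minAreaRect(np.float32(P[:,:2]*1000)); return np.round(cv2.boxPoints(r),1).tolist(),np.round(r[0],1).tolist(),np.round(r[1],1).tolist(),round(r[2],1)
E
python3 - <<'E'
from h import *
d=imaging.get_image("top"); np.save("top.npy",d,allow_pickle=True)
crop(d,"topz.png",210,160,450,270,3.3)
e=imaging.get_image("scene"); np.save("scene.npy",e,allow_pickle=True)
crop(e,"scenez.png",220,110,400,310,3)
for n,x in (("top",d),("scene",e)):
    C=cloud(x); m=(C[...,2]>.006)&(C[...,2]<.3)&(C[...,0]>.25)&(C[...,0]<.95)&(abs(C[...,1])<.6)
    k,l,s,c=cv2.connectedComponentsWithStats(m.astype(np.uint8))
    for i in range(1,k):
        if s[i,4]>25:
            P=C[l==i]; print(n,s[i].tolist(),"z",np.percentile(P[:,2],[50,95]).round(3),*rect(P)[1:])
E
```

```text
top [144, 94, 60, 91, 3073] z [0.059 0.194] [738.4, 522.5] [307.3, 155.8] 18.1
top [290, 100, 121, 52, 4938] z [0.037 0.042] [872.3, -49.0] [141.4, 399.5] 2.4
top [489, 110, 48, 115, 2467] z [0.065 0.129] [778.3, -562.5] [75.0, 343.2] 90.0
top [224, 130, 42, 59, 932] z [0.093 0.2  ] [695.7, 250.8] [151.9, 79.1] 52.0
top [320, 151, 32, 11, 278] z [0.017 0.022] [760.7, -13.0] [36.4, 103.5] 6.3
top [364, 171, 82, 86, 3734] z [0.044 0.049] [596.6, -253.0] [173.3, 220.1] 63.8
top [288, 172, 18, 19, 262] z [0.032 0.036] [656.4, 102.9] [55.7, 54.8] 33.5
top [449, 183, 27, 48, 902] z [0.009 0.013] [646.1, -441.0] [73.9, 150.5] 87.4
top [326, 199, 19, 21, 289] z [0.064 0.067] [577.0, -33.2] [53.1, 54.7] 41.2
top [113, 212, 68, 84, 3403] z [0.011 0.076] [370.1, 521.4] [240.1, 156.8] 0.1
top [219, 214, 51, 20, 523] z [0.03  0.034] [496.8, 247.8] [31.3, 153.8] 19.4
top [309, 231, 40, 29, 132] z [0.017 0.022] [459.3, -25.4] [133.1, 67.7] 68.3
top [460, 254, 10, 57, 243] z [0.014 0.019] [407.9, -460.5] [18.1, 173.5] 84.2
scene [366, 49, 82, 63, 2266] z [0.035 0.075] [367.3, 520.5] [234.3, 158.8] 0
[... 274 characters left out ...]
] z [0.015 0.022] [464.5, -19.7] [149.4, 70.0] 70.4
scene [365, 195, 20, 22, 342] z [0.031 0.036] [658.4, 101.5] [56.0, 57.6] 40.1
scene [312, 199, 20, 27, 432] z [0.06  0.067] [577.6, -31.3] [54.7, 68.2] 49.8
scene [227, 222, 78, 90, 4987] z [0.044 0.049] [599.1, -253.9] [170.0, 223.0] 63.8
scene [317, 229, 142, 138, 7887] z [0.037 0.042] [875.9, -49.5] [148.7, 402.9] 3.2
scene [147, 239, 31, 49, 264] z [0.014 0.018] [406.5, -459.4] [16.6, 166.2] 85.7
scene [358, 239, 30, 34, 387] z [0.016 0.022] [767.8, -12.7] [35.5, 108.5] 13.2
scene [192, 296, 54, 61, 1442] z [0.009 0.013] [648.9, -439.4] [74.0, 150.5] 86.9
scene [158, 350, 61, 50, 1172] z [0.009 0.085] [710.2, -562.3] [75.0, 192.4] 89.8
```

View pics/topz.png

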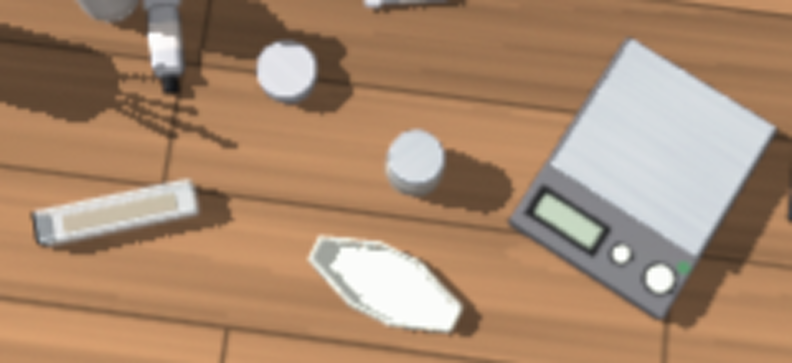

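View pics/scenez.png

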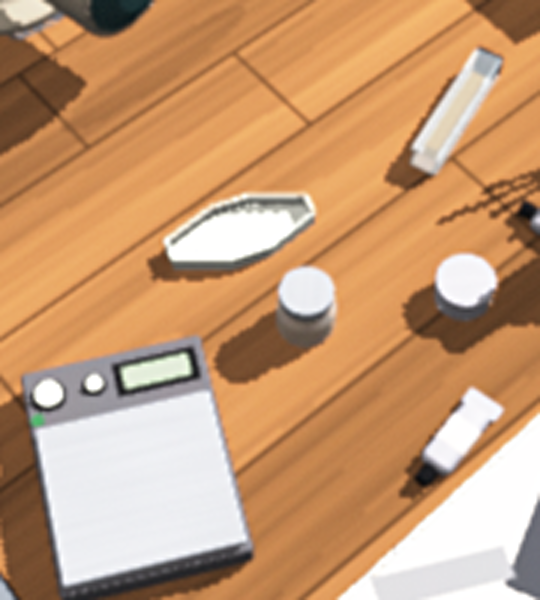

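Run:
```python
from h import *
T=np.load("top.npy",allow_pickle=True).item(); S=np.load("scene.npy",allow_pickle=True).item()
for n,d,boxB,boxK,boxT in (("top",T,(300,226,358,266),(385,222,425,255),(214,206,280,242)),("scene",S,(268,168,334,208),(222,228,262,252),(350,115,396,175))):
    hsv=cv2.cvtColor(d["image"],cv2.COLOR_RGB2HSV)
    def blobs(b,m,zs,tag,mn):
        x0,y0,x1,y1=b; k,l,s,c=cv2.connectedComponentsWithStats(m[y0:y1,x0:x1].astype(np.uint8))
        for i in range(1,k):
            if s[i,4]<mn: continue
            v,u=np.nonzero(l==i); uv=np.c_[u+x0,v+y0]
            P=onplane(d,uv,zs); print(n,tag,s[i,4],"cent px",(c[i]+[x0,y0]).round(1),"mean",(P.mean(0)*1000).round(1),"rect",*rect(P)[1:])
    low=hsv[...,1]<70
    blobs(boxB,low&(hsv[...,2]>100),.02,"boat",100)
    blobs(boxK,(hsv[...,1]<60)&(hsv[...,2]>190),.041,"key",8)
    blobs(boxT,hsv[...,1]<70,.03,"tube",50)
    C=cloud(d); 
    m=(C[...,2]>.024)&(C[...,2]<.036)&(abs(C[...,0]-.497)<.1)&(abs(C[...,1]-.248)<.1); print("tube depth",*rect(C[m])[1:],C[m].mean(0))
    m=(C[...,2]>.042)&(C[...,2]<.055)&(abs(C[...,0]-.6)<.2)&(abs(C[...,1]+.25)<.15); print("pan depth",*rect(C[m])[1:],C[m].mean(0),np.median(C[m][:,2]))
```

```text
top boat 851 cent px [326.6 245.7] mean [461.  -20.8  20. ] rect [461.9, -20.0] [153.1, 68.8] 71.0
top key 238 cent px [414.2 226.8] mean [ 552.3 -283.9   41. ] rect [544.2, -274.2] [43.8, 84.1] 7.4
top key 34 cent px [387.  229.6] mean [ 532.6 -201.1   41. ] rect [533.1, -202.5] [21.8, 15.5] 5.2
top key 18 cent px [397.8 236.5] mean [ 515.6 -236.    41. ] rect [515.6, -236.6] [9.3, 12.6] 7.4
top key 48 cent px [409.4 243.8] mean [ 497.8 -273.4   41. ] rect [498.6, -273.5] [21.6, 21.9] 7.4
top tube 585 cent px [244.8 224.1] mean [494.7 243.4  30. ] rect [494.9, 243.2] [38.0, 156.7] 19.6
tube depth [496.9, 247.9] [31.0, 153.8] 19.4 [0.49652876 0.24728111 0.03022567]
pan depth [603.1, -256.5] [161.3, 198.1] 63.8 [ 0.62149581 -0.2662108   0.0459754 ] 0.045870606524853724
scene boat 821 cent px [299.4 186. ] mean [466.1 -21.3  20. ] rect [464.1, -19.5] [154.3, 75.5] 64.6
scene boat 140 cent px [321.7 203.6] mean [554.8 -10.6  20. ] rect [553.8, -8.8] [52.2, 27.0] 49.4
scene key 22 cent px [250.9 237.1] mean [ 518.1 -235.9   41. ] rect [518.0, -235.5] [11.0, 12.6] 53.4
scene key 69 cent px [235.7 240.3] mean [ 498.9 -273.3   41. ] rect [499.0, -274.0] [25.9, 23.3] 4.0
scene key 75 cent px [253.1 249.5] mean [ 552.  -253.5   41. ] rect [544.5, -257.8] [59.3, 14.8] 49.4
scene tube 525 cent px [371.2 146.8] mean [504.6 235.9  30. ] rect [503.3, 238.3] [38.4, 170.4] 19.9
tube depth [497.2, 248.4] [32.3, 160.1] 19.9 [0.49883682 0.24511009 0.02946409]
pan depth [606.9, -257.7] [159.1, 193.2] 63.8 [ 0.62720279 -0.26876816  0.0457731 ] 0.045647510824100054
```

```bash
cat >> h.py <<'E'
def plan(p,az,n,tilt=None,jaw=.0854,R1=None):
    """rows to TCP p with tool y azimuth az, pointing down"""
    s=st(); R0=toolrot(s); p0=s["position"]
    if R1 is None:
        y=np.array([np.cos(az),np.sin(az),0]); z=np.array([0,0,-1.]); R1=Rn.from_matrix(np.c_[np.cross(y,z),y,z])
    rv=(R0.inv()*R1).as_rotvec(); dp=(np.array(p)-p0)/n
    print("rotvec",rv.round(3),"dist %.3f"%np.linalg.norm(dp*n))
    for i in range(n):
        Ri=R0*Rn.from_rotvec(rv*i/n); print([jaw]+Ri.inv().apply(dp).round(4).tolist()+(rv/n).round(3).tolist())
E
python3 -c "
from h import *
plan([.462,-.0205,.15],-.340,16)"
```

```text
clk 0.25 pos [ 0.1626 -0.5513  0.2309] q [-4.000e-04  9.897e-01  1.429e-01 -0.000e+00] F [-0.14 -0.04  0.08] w 0.0855 qpos [-1.405  0.276  1.505  0.     1.361 -0.121]
rotvec [-0.001 -0.    -0.944] dist 0.615
[0.0854, 0.0273, -0.0265, 0.0051, -0.0, -0.0, -0.059]
[0.0854, 0.0288, -0.0249, 0.0051, -0.0, -0.0, -0.059]
[0.0854, 0.0303, -0.0231, 0.0051, -0.0, -0.0, -0.059]
[0.0854, 0.0316, -0.0213, 0.0051, -0.0, -0.0, -0.059]
[0.0854, 0.0328, -0.0194, 0.0051, -0.0, -0.0, -0.059]
[0.0854, 0.0339, -0.0174, 0.0051, -0.0, -0.0, -0.059]
[0.0854, 0.0348, -0.0154, 0.0051, -0.0, -0.0, -0.059]
[0.0854, 0.0357, -0.0133, 0.0051, -0.0, -0.0, -0.059]
[0.0854, 0.0364, -0.0112, 0.0051, -0.0, -0.0, -0.059]
[0.0854, 0.037, -0.009, 0.0051, -0.0, -0.0, -0.059]
[0.0854, 0.0375, -0.0068, 0.0051, -0.0, -0.0, -0.059]
[0.0854, 0.0378, -0.0046, 0.0051, -0.0, -0.0, -0.059]
[0.0854, 0.038, -0.0024, 0.0051, -0.0, -0.0, -0.059]
[0.0854, 0.0381, -0.0001, 0.0051, -0.0, -0.0, -0.059]
[0.0854, 0.038, 0.0021, 0.0051, -0.0, -0.0, -0.059]
[0.0854, 0.0378, 0.0044, 0.0051, -0.0, -0.0, -0.059]
```

apply_moves(moves=[0.085,0.027,-0.027,0.005,0,0,-0.059,0.085,0.029,-0.025,0.005,0,0,-0.059,0.085,0.03,-0.023,0.005,0,0,-0.059,0.085,0.032,-0.021,0.005,0,0,-0.059,0.085,0.033,-0.019,0.005,0,0,-0.059,0.085,0.034,-0.017,0.005,0,0,-0.059,0.085,0.035,-0.015,0.005,0,0,-0.059,0.085,0.036,-0.013,0.005,0,0,-0.059], newtons=20)

```text
clock: 0.92
position: [0.3139, -0.2848, 0.187]
ee_rot: [0.003, 0.927, 0.374, -0.001]
contact_force: [0.7, -0.5, 0.4]
width: 0.0853
```

```bash
python3 -c "
from h import *
plan([.462,-.0205,.12],-.340,8)"
```

```text
clk 0.92 pos [ 0.3139 -0.2848  0.187 ] q [ 0.0034  0.9274  0.3741 -0.0012] F [ 0.69 -0.55  0.36] w 0.0853 qpos [-0.898  0.076  1.877 -0.005  1.183 -0.092]
rotvec [ 0.004  0.006 -0.464] dist 0.310
[0.0854, 0.0363, -0.011, 0.0081, 0.001, 0.001, -0.058]
[0.0854, 0.0369, -0.0089, 0.0082, 0.001, 0.001, -0.058]
[0.0854, 0.0373, -0.0067, 0.0082, 0.001, 0.001, -0.058]
[0.0854, 0.0376, -0.0045, 0.0082, 0.001, 0.001, -0.058]
[0.0854, 0.0378, -0.0023, 0.0083, 0.001, 0.001, -0.058]
[0.0854, 0.0379, -0.0001, 0.0083, 0.001, 0.001, -0.058]
[0.0854, 0.0378, 0.0021, 0.0083, 0.001, 0.001, -0.058]
[0.0854, 0.0376, 0.0043, 0.0083, 0.001, 0.001, -0.058]
```

apply_moves(moves=[0.085,0.036,-0.011,0.008,0.001,0.001,-0.058,0.085,0.037,-0.009,0.008,0.001,0.001,-0.058,0.085,0.037,-0.007,0.008,0.001,0.001,-0.058,0.085,0.038,-0.005,0.008,0.001,0.001,-0.058,0.085,0.038,-0.002,0.008,0.001,0.001,-0.058,0.085,0.038,0,0.008,0,0,-0.058,0.085,0.038,0.002,0.008,0,0,-0.058,0.085,0.037,0.004,0.008,0,0,-0.058])

```text
clock: 1.58
position: [0.464, -0.0048, 0.1217]
ee_rot: [0.004, 0.81, 0.586, 0.001]
contact_force: [0.4, -0.3, 0.6]
width: 0.0853
```

```bash
python3 -c "
from h import *
plan([.462,-.0205,.06],-.340,2)
d=imaging.get_image('wrist'); crop(d,'w1.png',0,0,640,400,1)"
```

```text
clk 1.58 pos [ 0.464  -0.0048  0.1217] q [0.0038 0.81   0.5863 0.0014] F [ 0.4  -0.33  0.58] w 0.0853 qpos [-0.158  0.201  1.908 -0.004  1.025  0.162]
rotvec [0.008 0.002 0.022] dist 0.064
[0.0854, -0.0077, 0.0012, 0.0309, 0.004, 0.001, 0.011]
[0.0854, -0.0077, 0.0014, 0.0308, 0.004, 0.001, 0.011]
```

View pics/w1.png

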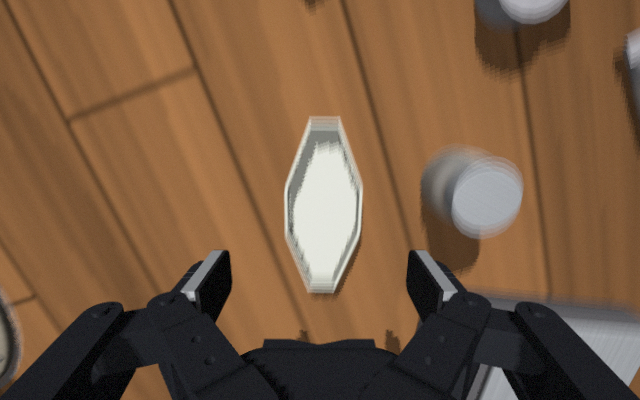

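apply_moves(moves=[0.085,-0.008,0.001,0.02,0.004,0.001,0.011,0.085,-0.008,0.001,0.02,0.004,0.001,0.011,0.085,0,0,0.01,0,0,0,0.085,0,0,0,0,0,0,0.085,0,0,0,0,0,0,0.085,0,0,0,0,0,0,0.085,0,0,0,0,0,0,0.085,0,0,0,0,0,0])

```text
clock: 2.3
position: [0.4673, -0.0099, 0.0702]
ee_rot: [-0.001, 0.812, 0.584, 0.004]
contact_force: [-0.0, 0.2, 0.1]
width: 0.0849
```

Run:
```python
from h import *
d=imaging.get_image('wrist'); crop(d,'w2.png',0,0,640,400,1)
hsv=cv2.cvtColor(d["image"],cv2.COLOR_RGB2HSV)
m=((hsv[...,1]<70)&(hsv[...,2]>90)).astype(np.uint8); m[:, :240]=0; m[:,410:]=0
k,l,s,c=cv2.connectedComponentsWithStats(m)
i=1+np.argmax(s[1:,4]); v,u=np.nonzero(l==i)
print(s[i],rect(onplane(d,np.c_[u,v],.02)))
plan([.462,-.0205,.0],-.340,2)
```

```text
[  269   124    98   205 14430] ([[407.5, -79.9000015258789], [470.5, -101.69999694824219], [519.9000244140625, 41.29999923706055], [457.0, 63.099998474121094]], [463.7, -19.3], [151.3, 66.6], 70.9)
clk 2.35 pos [ 0.4675 -0.01    0.0703] q [-0.0009  0.8121  0.5835  0.0043] F [ 1.22 -0.88  1.62] w 0.0850 qpos [-0.176  0.27   1.971  0.01   0.896  0.143]
rotvec [ 0.004 -0.008  0.015] dist 0.071
[0.0854, -0.0061, -0.001, 0.0351, 0.002, -0.004, 0.008]
[0.0854, -0.006, -0.0009, 0.0351, 0.002, -0.004, 0.008]
```

View pics/w2.png

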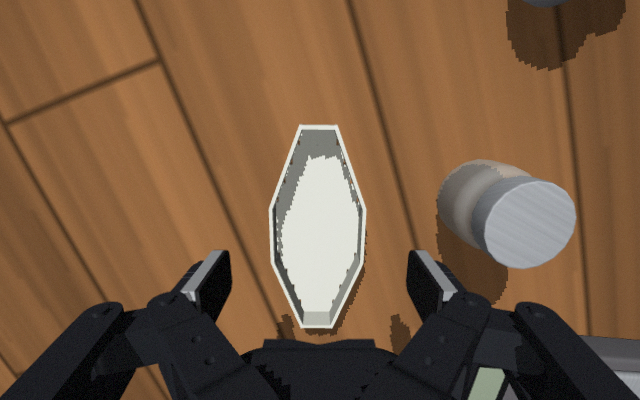

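apply_moves(moves=[0.085,-0.0105,-0.001,0.012,0.002,-0.004,0.004,0.085,0,0,0,0,0,0,0.085,0,0,0.018,0,0,0,0.085,0,0,0.018,0,0,0,0.085,0,0,0.01,0,0,0,0.085,0,0,0,0,0,0,0.085,0,0,0,0,0,0,0.085,0,0,0,0,0,0])

```text
clock: 3.02
position: [0.4693, -0.0202, 0.0169]
ee_rot: [0.004, 0.814, 0.581, 0.007]
contact_force: [0.6, 0.1, -0.6]
width: 0.0849
```

Run:
```python
from h import *
plan([.463,-.0195,.002],-.335,1)
```

```text
clk 3.02 pos [ 0.4693 -0.0202  0.0169] q [0.0041 0.8141 0.5807 0.0074] F [ 0.63  0.15 -0.62] w 0.0849 qpos [-0.195  0.346  2.04   0.008  0.74   0.13 ]
rotvec [ 0.015 -0.007  0.004] dist 0.016
[0.0854, -0.0015, -0.0064, 0.0148, 0.015, -0.007, 0.004]
```

apply_moves(moves=[0.085,-0.001,-0.006,0,0.015,-0.007,0.004,0.085,0,0,0,0,0,0,0.085,0,0,0.014,0,0,0,0.085,0,0,0,0,0,0,0.06,0,0,0,0,0,0,0.06,0,0,0,0,0,0,0.06,0,0,0,0,0,0,0.06,0,0,0,0,0,0])

```text
clock: 3.68
position: [0.4663, -0.0193, 0.0081]
ee_rot: [0.003, 0.815, 0.579, 0.003]
contact_force: [0.7, 0.7, -0.8]
width: 0.0651
```

Run:
```python
from h import *
plan([.463,-.0195,.002],-.335,1)
d=imaging.get_image('wrist'); crop(d,'w3.png',0,0,640,400,1)
```

```text
clk 3.68 pos [ 0.4663 -0.0193  0.0081] q [0.003  0.8153 0.5791 0.0028] F [ 0.7   0.7  -0.77] w 0.0651 qpos [-0.191  0.36   2.049 -0.     0.724  0.145]
rotvec [ 0.008 -0.001 -0.001] dist 0.007
[0.0854, -0.0013, -0.0031, 0.006, 0.008, -0.001, -0.001]
```

View pics/w3.png

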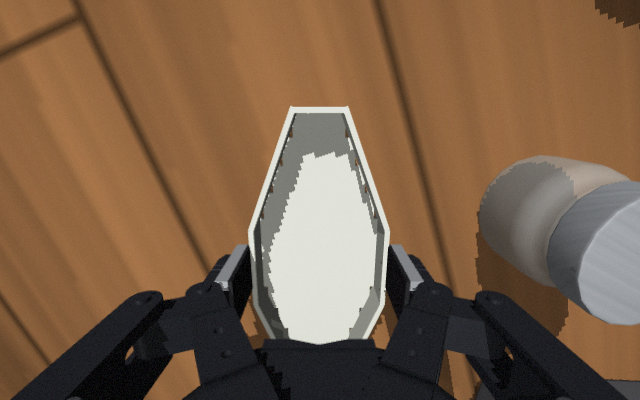

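apply_moves(moves=[0.08,0,0,0,0,0,0,0.08,0,0,0,0.008,0,0,0.08,0,-0.001,0.007,0,0,0,0.08,0,0,0.002,0,0,0,0.055,0,0,0,0,0,0,0.055,0,0,0,0,0,0,0.055,0,0,0,0,0,0,0.055,0,0,0,0,0,0], newtons=25)

```text
clock: 4.4
position: [0.466, -0.0191, -0.001]
ee_rot: [-0.0, 0.815, 0.579, 0.001]
contact_force: [0.3, -0.5, 1.7]
width: 0.0653
```

apply_moves(moves=[0.055,0,0,-0.01,0,0,0,0.055,0,0,-0.02,0,0,0,0.055,0,0,-0.02,0,0,0,0.055,0,0,-0.03,0,0,0,0.055,0,0,-0.03,0,0,0,0.055,0,0,-0.01,0,0,0,0.055,0,0,0,0,0,0,0.055,0,0,0,0,0,0])

```text
clock: 5.07
position: [0.4632, -0.0187, 0.1211]
ee_rot: [-0.003, 0.815, 0.579, -0.002]
contact_force: [-0.2, 0.6, -1.6]
width: 0.0655
```

Run:
```python
from h import *
plan([.624,-.267,.13],-.335,8)
d=imaging.get_image('wrist'); crop(d,'w4.png',0,0,640,400,1)
```

```text
clk 5.07 pos [ 0.4632 -0.0187  0.1211] q [-0.0032  0.8154  0.5789 -0.0022] F [-0.16  0.57 -1.6 ] w 0.0655 qpos [-0.192  0.208  1.9    0.002  1.042  0.143]
rotvec [-0.008 -0.    -0.001] dist 0.296
[0.0854, -0.0227, 0.0292, -0.0013, -0.001, -0.0, -0.0]
[0.0854, -0.0227, 0.0292, -0.0013, -0.001, -0.0, -0.0]
[0.0854, -0.0227, 0.0292, -0.0013, -0.001, -0.0, -0.0]
[0.0854, -0.0227, 0.0292, -0.0013, -0.001, -0.0, -0.0]
[0.0854, -0.0227, 0.0292, -0.0012, -0.001, -0.0, -0.0]
[0.0854, -0.0227, 0.0292, -0.0012, -0.001, -0.0, -0.0]
[0.0854, -0.0227, 0.0292, -0.0012, -0.001, -0.0, -0.0]
[0.0854, -0.0227, 0.0292, -0.0011, -0.001, -0.0, -0.0]
```

View pics/w4.png

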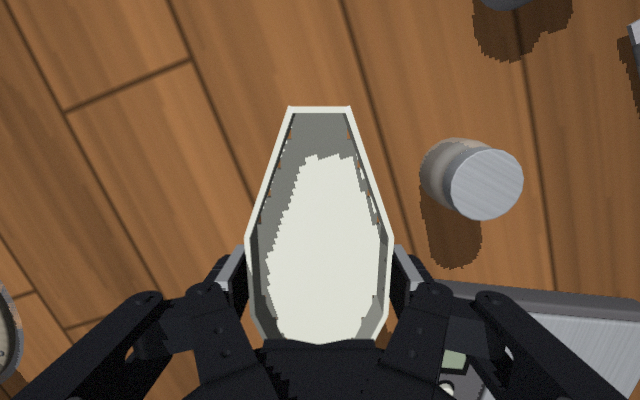

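Boat held level between the pads (rim from (290,107) to the wrist body). Moving to the pan.

apply_moves(moves=[0.055,-0.015,0.02,-0.001,-0.001,0,0,0.055,-0.023,0.03,-0.001,-0.001,0,0,0.055,-0.023,0.03,-0.001,-0.001,0,0,0.055,-0.023,0.03,-0.001,-0.001,0,0,0.055,-0.023,0.03,-0.001,-0.001,0,0,0.055,-0.023,0.03,-0.001,-0.001,0,0,0.055,-0.023,0.03,-0.001,-0.001,0,0,0.055,-0.015,0.02,-0.001,0,0,0])

```text
clock: 5.78
position: [0.6087, -0.2504, 0.1085]
ee_rot: [-0.014, 0.813, 0.582, -0.008]
contact_force: [0.4, -0.3, 0.1]
width: 0.0658
```

apply_moves(moves=[0.055,0,0,0,0,0,0,0.055,0,0,0,0,0,0,0.055,0,0,0,0,0,0,0.055,0,0,0.01,0,0,0,0.055,0,0,0.01,0,0,0,0.055,0,0,0.01,0,0,0,0.055,0,0,0,0,0,0,0.055,0,0,0,0,0,0])

```text
clock: 6.45
position: [0.6035, -0.2491, 0.0645]
ee_rot: [-0.022, 0.814, 0.581, -0.012]
contact_force: [0.5, -0.0, -0.5]
width: 0.0654
```

Run:
```python
from h import *
plan([.624,-.267,.046],-.335,1)
```

```text
clk 6.45 pos [ 0.6035 -0.2491  0.0645] q [-0.0216  0.8137  0.5808 -0.0115] F [ 0.53 -0.05 -0.45] w 0.0654 qpos [-0.497  0.537  1.517 -0.002  1.136 -0.165]
rotvec [-0.049 -0.006  0.004] dist 0.033
[0.0854, -0.0104, 0.0261, 0.0172, -0.049, -0.006, 0.004]
```

apply_moves(moves=[0.055,-0.005,0.013,-0.004,-0.025,-0.003,0.002,0.055,-0.005,0.013,-0.002,-0.024,-0.003,0.002,0.055,0,0,0,0,0,0,0.055,0,0,0,0,0,0,0.055,0,0,0,0,0,0,0.055,0,0,0,0,0,0,0.055,0,0,0,0,0,0,0.055,0,0,0,0,0,0])

```text
clock: 7.12
position: [0.6287, -0.2691, 0.0727]
ee_rot: [0.005, 0.815, 0.58, 0.002]
contact_force: [-0.3, 0.3, -0.8]
width: 0.0652
```

Run:
```python
from h import *
plan([.624,-.267,.046],-.335,1)
```

```text
clk 7.12 pos [ 0.6287 -0.2691  0.0727] q [0.0047 0.8149 0.5796 0.0025] F [-0.28  0.35 -0.81] w 0.0652 qpos [-5.060e-01  5.420e-01  1.484e+00  1.000e-03  1.106e+00 -1.720e-01]
rotvec [0.01  0.001 0.001] dist 0.027
[0.0854, 0.0005, -0.0054, 0.0267, 0.01, 0.001, 0.001]
```

apply_moves(moves=[0.055,0,-0.005,0.007,0.01,0,0,0.055,0,0,0.007,0,0,0,0.055,0,0,0.005,0,0,0,0.055,0,0,0,0,0,0,0.055,0,0,0,0,0,0,0.055,0,0,0,0,0,0,0.055,0,0,0,0,0,0,0.055,0,0,0,0,0,0])

```text
clock: 7.78
position: [0.6224, -0.2665, 0.0502]
ee_rot: [-0.001, 0.815, 0.58, -0.001]
contact_force: [1.0, -0.2, -0.2]
width: 0.0652
```

Run:
```python
from h import *
plan([.624,-.267,.046],-.335,1)
```

```text
clk 7.78 pos [ 0.6224 -0.2665  0.0502] q [-0.0013  0.8149  0.5796 -0.0014] F [ 1.05 -0.17 -0.16] w 0.0652 qpos [-0.507  0.56   1.512 -0.002  1.073 -0.172]
rotvec [-0.004  0.001  0.001] dist 0.005
[0.0854, 0.0001, 0.0017, 0.0042, -0.004, 0.001, 0.001]
```

apply_moves(moves=[0.055,0,0.001,0.002,-0.004,0,0,0.055,0,0,0.002,0,0,0,0.055,0,0,0.001,0,0,0,0.055,0,0,0,0,0,0,0.055,0,0,0,0,0,0,0.055,0,0,0,0,0,0,0.055,0,0,0,0,0,0,0.055,0,0,0,0,0,0])

```text
clock: 8.45
position: [0.624, -0.2672, 0.0456]
ee_rot: [0.001, 0.815, 0.58, 0.0]
contact_force: [0.0, 0.5, -0.6]
width: 0.0651
```

Run:
```python
from h import *
st()
```

```text
clk 8.45 pos [ 0.624  -0.2672  0.0456] q [1.300e-03 8.149e-01 5.796e-01 3.000e-04] F [ 0.05  0.51 -0.56] w 0.0651 qpos [-5.070e-01  5.640e-01  1.518e+00 -1.000e-03  1.057e+00 -1.720e-01]
```

apply_moves(moves=[0.055,0,0,0.0015,0,0,0,0.055,0,0,0,0,0,0,0.055,0,0,0,0,0,0,0.08,0,0,0,0,0,0,0.08,0,0,0,0,0,0,0.08,0,0,0,0,0,0,0.08,0,0,-0.01,0,0,0,0.08,0,0,-0.02,0,0,0])

```text
clock: 9.12
position: [0.6217, -0.266, 0.0721]
ee_rot: [-0.002, 0.815, 0.58, -0.001]
contact_force: [-0.0, 0.1, -0.7]
width: 0.0801
```

apply_moves(moves=[0.08,0,0,-0.03,0,0,0,0.08,0,0,-0.03,0,0,0,0.0,-0.01,-0.02,-0.01,0,0,0,0.0,-0.01,-0.02,0,0,0,0,0,-0.02,-0.02,0,0,0,0,0,-0.01,-0.02,0,0,0,0,0,0,0,0,0,0,0,0,0,0,0,0,0,0])

```text
clock: 9.78
position: [0.5311, -0.2892, 0.1562]
ee_rot: [0.005, 0.814, 0.581, 0.002]
contact_force: [0.6, 0.4, -0.2]
width: 0.0066
```

Run:
```python
from h import *
d=imaging.get_image('top'); crop(d,'t5.png',340,150,460,270,4)
plan([.498,-.2735,.06],-.335,4)
C=cloud(d); m=(C[...,2]>.054)&(C[...,2]<.075)&(abs(C[...,0]-.624)<.1)&(abs(C[...,1]+.267)<.1); print(rect(C[m])[1:],m.sum())
hsv=cv2.cvtColor(d["image"],cv2.COLOR_RGB2HSV)
```

```text
clk 9.83 pos [ 0.531  -0.2891  0.1562] q [0.0049 0.8141 0.5807 0.0014] F [-1.58 -0.02 -0.55] w 0.0006 qpos [-6.130e-01  3.640e-01  1.567e+00 -1.000e-03  1.201e+00 -2.810e-01]
rotvec [0.01  0.003 0.003] dist 0.103
[0.0854, 0.0011, -0.0093, 0.0239, 0.002, 0.001, 0.001]
[0.0854, 0.0011, -0.0092, 0.024, 0.002, 0.001, 0.001]
[0.0854, 0.001, -0.0092, 0.024, 0.002, 0.001, 0.001]
[0.0854, 0.001, -0.0091, 0.024, 0.002, 0.001, 0.001]
([627.5, -260.6], [127.8, 84.2], 45.3) 178
```

View pics/t5.png

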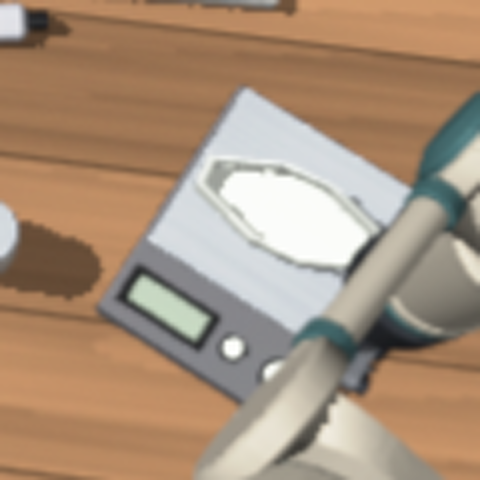

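Boat sits upright on the pan (crop centre about (290,215)). Next, the tare key.

apply_moves(moves=[0,0.001,-0.009,0.02,0.002,0.001,0.001,0,0.001,-0.009,0.022,0.002,0.001,0.001,0,0.001,-0.009,0.02,0,0,0,0,0.001,-0.005,0.01,0,0,0,0,0,0,0,0,0,0,0,0,0,0,0,0,0,0,0,0,0,0,0,0,0,0,0,0,0,0,0])

```text
clock: 10.5
position: [0.5119, -0.2763, 0.0849]
ee_rot: [0.008, 0.814, 0.581, 0.004]
contact_force: [0.8, -0.3, -0.6]
width: 0.0
```

Run:
```python
from h import *
plan([.498,-.2735,.043],-.335,1)
```

```text
clk 10.50 pos [ 0.5119 -0.2763  0.0849] q [0.008  0.8136 0.5814 0.0042] F [ 0.78 -0.32 -0.64] w 0.0000 qpos [-0.616  0.393  1.72   0.003  1.011 -0.288]
rotvec [0.018 0.002 0.005] dist 0.044
[0.0854, -0.0018, -0.0148, 0.0416, 0.018, 0.002, 0.005]
```

apply_moves(moves=[0,-0.001,-0.008,0.01,0.009,0.001,0.002,0,-0.001,-0.006,0.014,0.009,0.001,0.002,0,0,0,0.01,0,0,0,0,0,0,0,0,0,0,0,0,0,0,0,0,0,0,0,0,0,0,0,0,0,0,0,0,0,0,0,0,0,0,0,0,0,0])

```text
clock: 11.17
position: [0.5016, -0.2762, 0.052]
ee_rot: [0.004, 0.815, 0.58, 0.001]
contact_force: [0.3, -0.2, -0.5]
width: 0.0003
```

Run:
```python
from h import *
plan([.498,-.2735,.043],-.335,1)
d=imaging.get_image('wrist'); crop(d,'w6.png',0,0,640,400,1)
```

```text
clk 11.17 pos [ 0.5016 -0.2762  0.052 ] q [0.004  0.8147 0.5799 0.001 ] F [ 0.32 -0.19 -0.48] w 0.0003 qpos [-6.24e-01  4.23e-01  1.77e+00 -1.00e-03  9.40e-01 -2.90e-01]
rotvec [0.008 0.003 0.001] dist 0.010
[0.0854, 0.0014, -0.0044, 0.0089, 0.008, 0.003, 0.001]
```

View pics/w6.png

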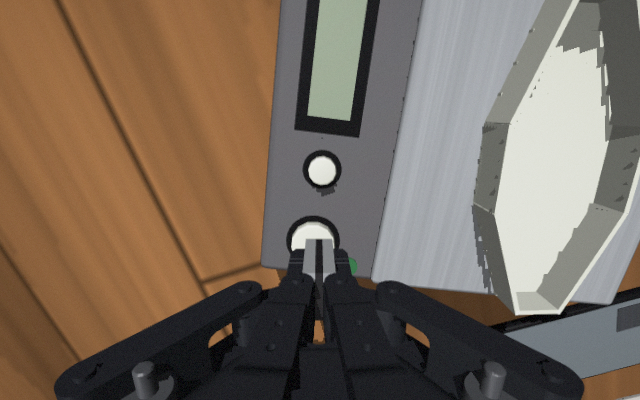

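Closed tips stand over the tare key (312,238), with the power key clear at (322,170). Press.

apply_moves(moves=[0,0.001,-0.004,0.004,0.008,0.003,0,0,0,0,0.005,0,0,0,0,0,0,0.004,0,0,0,0,0,0,0.003,0,0,0,0,0,0,0.003,0,0,0,0,0,0,0.003,0,0,0,0,0,0,0.002,0,0,0,0,0,0,0.002,0,0,0])

```text
clock: 11.88
position: [0.4994, -0.2748, 0.0359]
ee_rot: [0.003, 0.814, 0.58, 0.001]
contact_force: [-2.5, 1.3, 11.5]
width: -0.0
```

Run:
```python
from h import *
st()
```

```text
clk 11.88 pos [ 0.4994 -0.2748  0.0359] q [2.800e-03 8.145e-01 5.802e-01 7.000e-04] F [-2.45  1.33 11.53] w -0.0000 qpos [-6.250e-01  4.400e-01  1.792e+00 -1.000e-03  9.040e-01 -2.920e-01]
```

apply_moves(moves=[0,0,0,0.001,0,0,0,0,0,0,-0.01,0,0,0,0,0,0,-0.02,0,0,0,0,0,0,-0.03,0,0,0,0,0,0,-0.04,0,0,0,0.04,0,0,-0.03,0,0,0,0.06,0,0,-0.02,0,0,0,0.06,0,0,0,0,0,0])

```text
clock: 12.55
position: [0.4972, -0.273, 0.1921]
ee_rot: [0.0, 0.814, 0.58, -0.0]
contact_force: [0.7, 0.4, 1.3]
width: 0.0356
```

Run:
```python
from h import *
d=imaging.get_image('wrist'); crop(d,'w7.png',0,0,640,400,1)
plan([.497,.248,.16],.339,16)
```

```text
clk 12.60 pos [ 0.4965 -0.2726  0.1904] q [-9.000e-04  8.145e-01  5.802e-01 -5.000e-04] F [ 0.93 -0.1  -0.62] w 0.0430 qpos [-0.625  0.29   1.589 -0.     1.265 -0.292]
rotvec [-0.002 -0.001 -0.672] dist 0.521
[0.0854, 0.0308, -0.0106, 0.0019, -0.0, -0.0, -0.042]
[0.0854, 0.0312, -0.0093, 0.0019, -0.0, -0.0, -0.042]
[0.0854, 0.0315, -0.008, 0.0019, -0.0, -0.0, -0.042]
[0.0854, 0.0318, -0.0066, 0.0019, -0.0, -0.0, -0.042]
[0.0854, 0.0321, -0.0053, 0.0019, -0.0, -0.0, -0.042]
[0.0854, 0.0323, -0.004, 0.0019, -0.0, -0.0, -0.042]
[0.0854, 0.0324, -0.0026, 0.0019, -0.0, -0.0, -0.042]
[0.0854, 0.0325, -0.0012, 0.0019, -0.0, -0.0, -0.042]
[0.0854, 0.0325, 0.0001, 0.0019, -0.0, -0.0, -0.042]
[0.0854, 0.0325, 0.0015, 0.0019, -0.0, -0.0, -0.042]
[0.0854, 0.0324, 0.0029, 0.0019, -0.0, -0.0, -0.042]
[0.0854, 0.0323, 0.0042, 0.0019, -0.0, -0.0, -0.042]
[0.0854, 0.0321, 0.0056, 0.0019, -0.0, -0.0, -0.042]
[0.0854, 0.0318, 0.0069, 0.0019, -0.0, -0.0, -0.042]
[0.0854, 0.0315, 0.0082, 0.0019, -0.0, -0.0, -0.042]
[0.0854, 0.0311, 0.0096, 0.0019, -0.0, -0.0, -0.042]
```

View pics/w7.png

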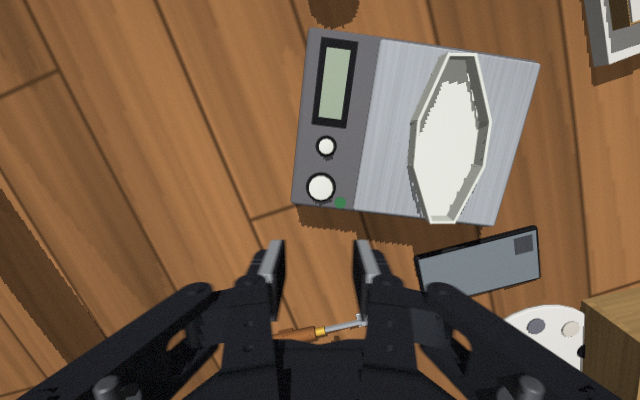

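The tare key is up again at (321,187) and the boat is centred on the pan at (450,140). On to the tube.

apply_moves(moves=[0.06,0.031,-0.01,0,0,0,-0.042,0.06,0.031,-0.009,0,0,0,-0.042,0.06,0.032,-0.008,0,0,0,-0.042,0.06,0.032,-0.007,0,0,0,-0.042,0.06,0.032,-0.005,0,0,0,-0.042,0.06,0.032,-0.004,0,0,0,-0.042,0.06,0.032,-0.003,0,0,0,-0.042,0.06,0.032,-0.001,0,0,0,-0.042])

```text
clock: 13.27
position: [0.4909, -0.0087, 0.1797]
ee_rot: [-0.007, 0.705, 0.709, -0.005]
contact_force: [0.9, -0.1, 0.8]
width: 0.06
```

Run:
```python
from h import *
plan([.497,.248,.16],.339,8)
```

```text
clk 13.27 pos [ 0.4909 -0.0087  0.1797] q [-0.0074  0.7048  0.7093 -0.0054] F [ 0.9  -0.14  0.8 ] w 0.0600 qpos [-0.159  0.196  1.749 -0.     1.215 -0.166]
rotvec [-0.018 -0.006 -0.333] dist 0.258
[0.0854, 0.0321, 0.001, 0.0025, -0.002, -0.001, -0.042]
[0.0854, 0.032, 0.0023, 0.0025, -0.002, -0.001, -0.042]
[0.0854, 0.0319, 0.0037, 0.0025, -0.002, -0.001, -0.042]
[0.0854, 0.0317, 0.005, 0.0025, -0.002, -0.001, -0.042]
[0.0854, 0.0315, 0.0063, 0.0025, -0.002, -0.001, -0.042]
[0.0854, 0.0312, 0.0076, 0.0025, -0.002, -0.001, -0.042]
[0.0854, 0.0308, 0.0089, 0.0025, -0.002, -0.001, -0.042]
[0.0854, 0.0305, 0.0101, 0.0025, -0.002, -0.001, -0.042]
```

apply_moves(moves=[0.06,0.032,0.001,0.002,-0.002,-0.001,-0.042,0.06,0.032,0.002,0.002,-0.002,-0.001,-0.042,0.06,0.032,0.004,0.002,-0.002,-0.001,-0.042,0.06,0.032,0.005,0.002,-0.002,-0.001,-0.042,0.06,0.032,0.006,0.002,-0.002,-0.001,-0.042,0.06,0.031,0.008,0.002,-0.002,-0.001,-0.042,0.06,0.025,0.008,0.002,-0.002,-0.001,-0.042,0.06,0,0,0,0,0,-0.02])

```text
clock: 13.93
position: [0.4841, 0.226, 0.1523]
ee_rot: [-0.01, 0.577, 0.817, -0.009]
contact_force: [0.5, -0.1, -0.6]
width: 0.0598
```

apply_moves(moves=[0.06,0,0,0,0,0,0,0.06,0,0,0.01,0,0,0,0.06,0,0,0.02,0,0,0,0.06,0,0,0.02,0,0,0,0.06,0,0,0.01,0,0,0,0.06,0,0,0,0,0,0,0.06,0,0,0,0,0,0,0.06,0,0,0,0,0,0])

```text
clock: 14.6
position: [0.4773, 0.2182, 0.0823]
ee_rot: [-0.013, 0.579, 0.815, -0.015]
contact_force: [-0.3, 0.4, 0.6]
width: 0.0599
```

Run:
```python
from h import *
d=imaging.get_image('wrist'); crop(d,'w8.png',0,0,640,400,1)
plan([.497,.248,.05],.339,1)
C=cloud(d); m=(C[...,2]>.024)&(C[...,2]<.036)&(abs(C[...,0]-.497)<.1)&(abs(C[...,1]-.248)<.11); print("tube depth",rect(C[m])[1:],C[m].mean(0))
```

```text
clk 14.65 pos [0.4774 0.2183 0.0826] q [-0.013   0.5792  0.815  -0.0152] F [ 0.2   0.09 -0.23] w 0.0597 qpos [ 0.295  0.35   1.802  0.002  1.03  -0.042]
rotvec [-0.04  -0.004 -0.004] dist 0.048
[0.0854, 0.0215, 0.0295, 0.0315, -0.04, -0.004, -0.004]
tube depth ([497.9, 246.5], [30.5, 153.8], 19.3) [0.4944711  0.25512451 0.03022504]
```

View pics/w8.png

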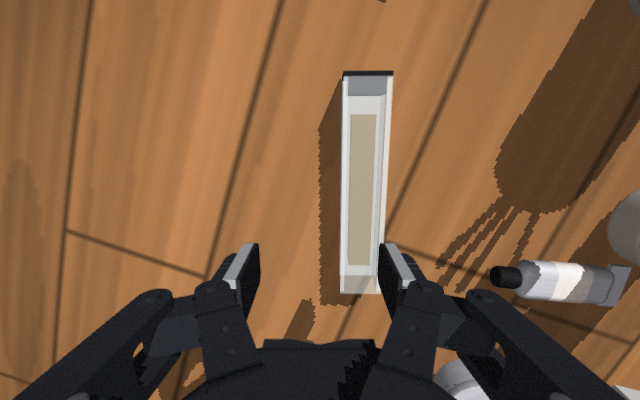

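Tube at (365,185) with the black plug at the top (368,73), the mouth at (360,292), and the stick inside from row 113 to 265. Centring and gripping.

apply_moves(moves=[0.06,0.01,0.013,0,-0.02,-0.002,0,0.06,0.01,0.013,0,-0.02,-0.002,-0.002,0.06,0,0,0,0,0,0,0.06,0,0,0,0,0,0,0.06,0,0,0.01,0,0,0,0.06,0,0,0.01,0,0,0,0.06,0,0,0,0,0,0,0.06,0,0,0,0,0,0])

```text
clock: 15.32
position: [0.5003, 0.2502, 0.063]
ee_rot: [0.004, 0.578, 0.816, 0.005]
contact_force: [-0.5, -0.8, 0.5]
width: 0.06
```

Run:
```python
from h import *
plan([.4977,.247,.004],.338,1)
```

```text
clk 15.32 pos [0.5003 0.2502 0.063 ] q [0.0038 0.5783 0.8158 0.005 ] F [-0.49 -0.85  0.51] w 0.0600 qpos [ 3.400e-01  3.920e-01  1.791e+00 -1.000e-03  9.470e-01  2.000e-03]
rotvec [ 0.012  0.    -0.   ] dist 0.059
[0.0854, -0.0021, -0.0043, 0.0589, 0.012, 0.0, -0.0]
```

apply_moves(moves=[0.06,-0.002,-0.004,0.012,0.012,0,0,0.06,0,0,0.015,0,0,0,0.06,0,0,0.015,0,0,0,0.06,0,0,0.008,0,0,0,0.06,0,0,0,0,0,0,0.06,0,0,0,0,0,0,0.06,0,0,0,0,0,0,0.06,0,0,0,0,0,0])

```text
clock: 15.98
position: [0.4955, 0.2446, 0.008]
ee_rot: [-0.001, 0.579, 0.815, -0.003]
contact_force: [-0.7, -0.2, -1.0]
width: 0.0601
```

Run:
```python
from h import *
plan([.4977,.247,.004],.338,1)
```

```text
clk 15.98 pos [0.4955 0.2446 0.008 ] q [-0.0013  0.5788  0.8155 -0.0027] F [-0.69 -0.2  -1.02] w 0.0601 qpos [ 3.33e-01  4.61e-01  1.85e+00 -1.00e-03  8.37e-01 -2.00e-03]
rotvec [-0.006  0.001 -0.002] dist 0.005
[0.0854, 0.0015, 0.0029, 0.004, -0.006, 0.001, -0.002]
```

apply_moves(moves=[0.06,0.001,0.003,0.003,-0.006,0,0,0.06,0,0,0,0,0,0,0.02,0,0,0,0,0,0,0.02,0,0,0,0,0,0,0.02,0,0,0,0,0,0,0.02,0,0,0,0,0,0,0.02,0,0,-0.01,0,0,0,0.02,0,0,-0.02,0,0,0], newtons=60)

```text
clock: 16.65
position: [0.4968, 0.2463, 0.0352]
ee_rot: [-0.0, 0.579, 0.816, -0.001]
contact_force: [-0.6, 0.2, -1.2]
width: 0.0285
```

apply_moves(moves=[0.02,0,0,-0.02,0,0,0,0.02,0,0,-0.02,0,0,0,0.02,0,0,-0.012,0,0,0,0.02,0,0,0,0,0,0,0.02,0,0,0,0,0,0,0.02,0,0,0,0,0,0,0.02,0,0,0,0,0,0,0.02,0,0,0,0,0,0])

```text
clock: 17.32
position: [0.4968, 0.2464, 0.0933]
ee_rot: [0.001, 0.579, 0.816, -0.0]
contact_force: [0.4, -0.5, -0.6]
width: 0.0291
```

Run:
```python
from h import *
d=imaging.get_image('wrist'); crop(d,'w9.png',0,0,640,400,1)
plan([.4977,.247,.095],.338,1)
```

```text
clk 17.37 pos [0.4966 0.2464 0.0931] q [ 4.000e-04  5.786e-01  8.156e-01 -3.000e-04] F [-0.    0.05 -1.41] w 0.0288 qpos [ 3.360e-01  3.580e-01  1.755e+00 -1.000e-03  1.029e+00 -0.000e+00]
rotvec [ 0.     0.001 -0.001] dist 0.002
[0.0854, 0.0002, 0.0013, -0.0019, 0.0, 0.001, -0.001]
```

View pics/w9.png

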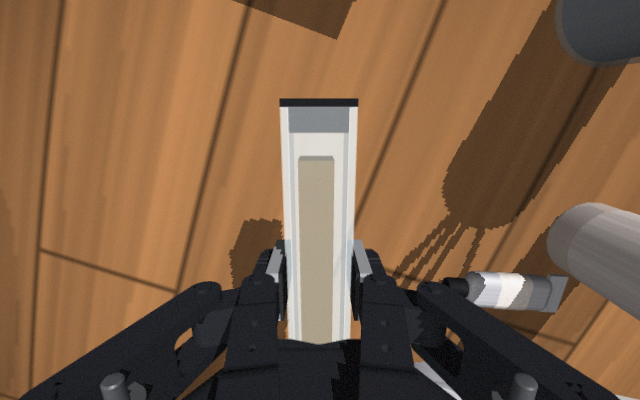

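Tube is held square (plug edge at (318,102)). Tilting mouth down.

apply_moves(moves=[0.02,0,0,0,0,0.06,0,0.02,0,0,0,0,0.1,0,0.02,0,0,0,0,0.1,0,0.02,0,0,0,0,0.1,0,0.02,0,0,0,0,0.1,0,0.02,0,0,0,0,0.06,0,0.02,0,0,0,0,0,0,0.02,0,0,0,0,0,0])

```text
clock: 18.03
position: [0.4955, 0.2472, 0.0886]
ee_rot: [-0.219, 0.556, 0.787, 0.153]
contact_force: [0.3, -0.2, -0.6]
width: 0.0287
```

```bash
cat >> h.py <<'E'
def tilt():
    s=st(); M=toolrot(s).as_matrix(); print("tool x",M[:,0].round(3),"y",M[:,1].round(3),"z",M[:,2].round(3),"pitch",np.degrees(np.arcsin(M[2,0])).round(1)); return s,M
E
python3 - <<'E'
from h import *
s,M=tilt(); print(M.T@(np.array([.4975,.247,.095])-s["position"]))
d=imaging.get_image('scene'); crop(d,'s9.png',300,80,460,200,4.5)
d=imaging.get_image('wrist'); crop(d,'w10.png',0,0,640,400,1)
E
```

```text
clk 18.03 pos [0.4955 0.2472 0.0886] q [-0.2192  0.5564  0.7867  0.1531] F [ 0.28 -0.23 -0.62] w 0.0287 qpos [ 0.002  0.434  1.801  0.555  1.168 -0.628]
tool x [-0.285  0.808  0.515] y [ 0.943  0.334 -0.003] z [-0.174  0.485 -0.857] pitch 31.0
[ 0.00256517  0.0017494  -0.00597561]
```

View pics/s9.png

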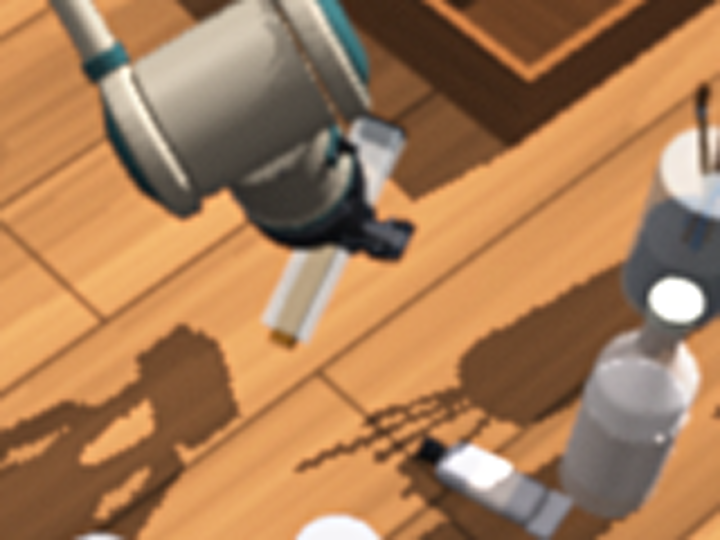

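View pics/w10.png

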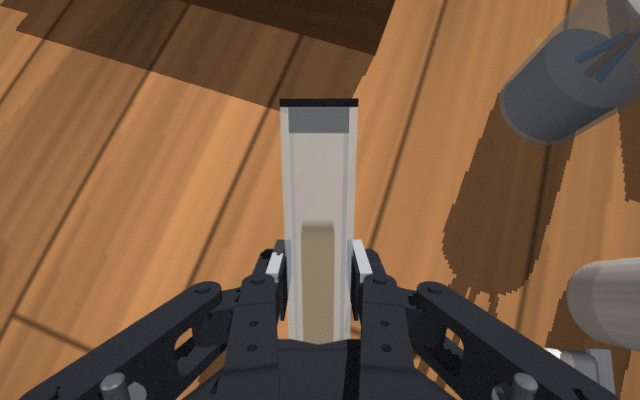

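Stick has started to slide (orange end at crop (285,338), just at the mouth). Tilting a little more.

apply_moves(moves=[0.02,0.001,0.001,-0.003,0,0.06,0,0.02,0,0,0,0,0.07,0,0.02,0,0,0,0,0.04,0,0.02,0,0,0,0,0,0,0.02,0,0,0,0,0,0,0.02,0,0,0,0,0,0,0.02,0,0,0,0,0,0,0.02,0,0,0,0,0,0])

```text
clock: 18.8
position: [0.4935, 0.2554, 0.096]
ee_rot: [-0.282, 0.534, 0.772, 0.199]
contact_force: [-0.6, -0.2, -0.8]
width: 0.0289
```

Run:
```python
from h import *
s,M=tilt(); print(M.T@(np.array([.4975,.247,.092])-s["position"]))
d=imaging.get_image('scene'); crop(d,'s11.png',300,80,460,200,4.5)
d=imaging.get_image('wrist'); crop(d,'w11.png',0,0,640,400,1)
```

```text
clk 18.80 pos [0.4935 0.2554 0.096 ] q [-0.2825  0.5339  0.7718  0.1989] F [-0.62 -0.18 -0.83] w 0.0289 qpos [-0.063  0.483  1.8    0.671  1.266 -0.766]
tool x [-0.27   0.712  0.648] y [0.936 0.351 0.005] z [-0.224  0.609 -0.761] pitch 40.4
[-0.00965829  0.00081695 -0.00295274]
```

View pics/s11.png

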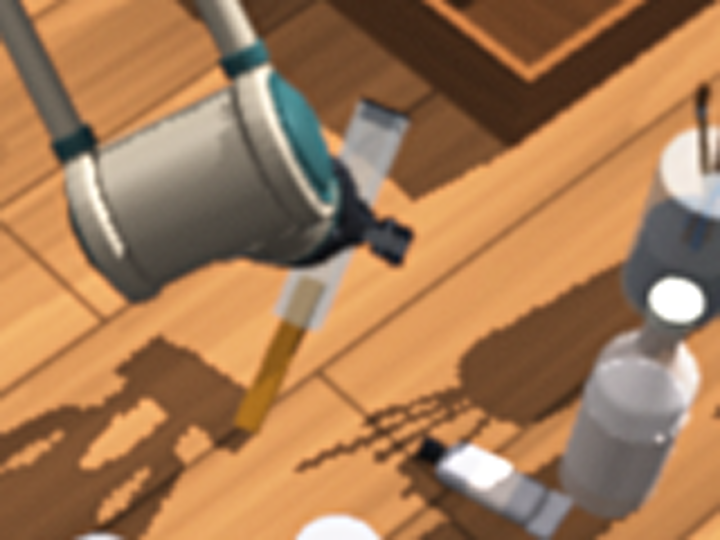

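View pics/w11.png

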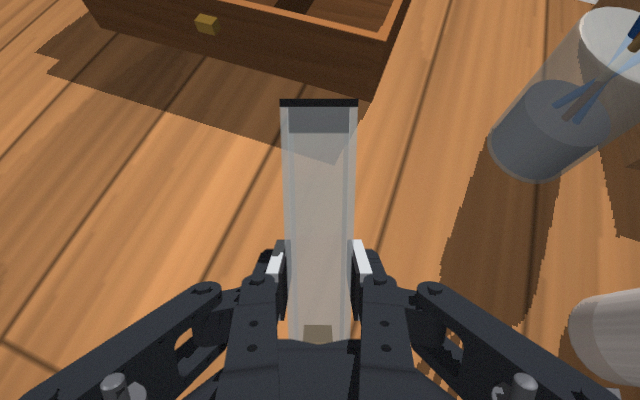

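Stick protrudes about 70 mm with its tip on the table (crop (247,428)), about 35–40 mm still inside (back edge at crop (310,282)). Step 4 should be met. Levelling while lowering, so it slides no further.

apply_moves(moves=[0.02,-0.005,0,0.006,0,-0.06,0,0.02,-0.008,0,0.01,0,-0.1,0,0.02,-0.007,0,0.011,0,-0.1,0,0.02,-0.006,0,0.012,0,-0.1,0,0.02,-0.003,0,0.006,0,-0.06,0,0.02,0,0,0,0,0,0,0.02,0,0,0,0,0,0,0.02,0,0,0,0,0,0])

```text
clock: 19.57
position: [0.4953, 0.254, 0.0424]
ee_rot: [-0.108, 0.564, 0.814, 0.081]
contact_force: [-0.3, 0.1, -0.4]
width: 0.0288
```

Run:
```python
from h import *
s,M=tilt()
d=imaging.get_image('scene'); crop(d,'s12.png',300,80,460,200,4.5)
```

```text
clk 19.57 pos [0.4953 0.254  0.0424] q [-0.1078  0.5644  0.8145  0.0805] F [-0.32  0.09 -0.44] w 0.0288 qpos [ 0.172  0.428  1.838  0.332  0.944 -0.392]
tool x [-0.34   0.902  0.267] y [0.937 0.35  0.009] z [-0.085  0.253 -0.964] pitch 15.5
```

View pics/s12.png

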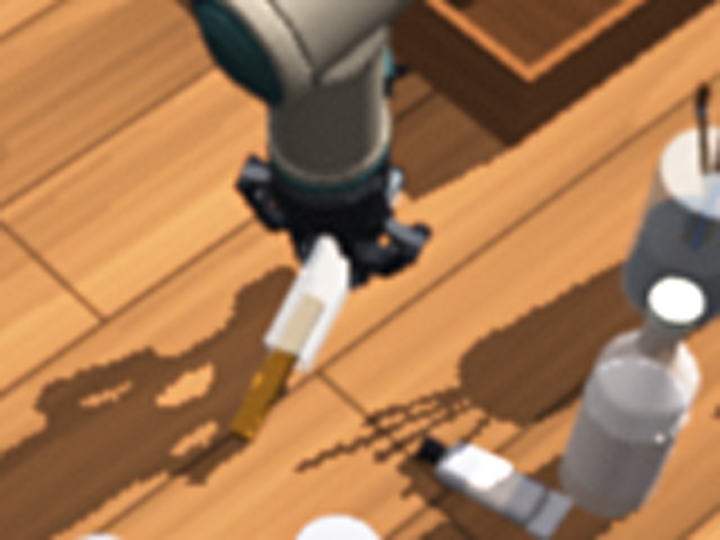

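apply_moves(moves=[0.02,0,0,0,0.005,-0.08,0,0.02,0,0,0.002,0.004,-0.1,0,0.02,0,0,0.004,0,-0.07,0,0.02,0,0,0.004,0,0,0,0.02,0,0,0,0,0,0,0.02,0,0,0,0,0,0,0.02,0,0,0,0,0,0,0.02,0,0,0,0,0,0])

```text
clock: 20.28
position: [0.4996, 0.247, 0.0315]
ee_rot: [-0.009, 0.577, 0.817, 0.004]
contact_force: [0.3, -0.3, -1.2]
width: 0.0292
```

Run:
```python
from h import *
s,M=tilt()
```

```text
clk 20.28 pos [0.4996 0.247  0.0315] q [-0.0085  0.5766  0.817   0.0045] F [ 0.34 -0.28 -1.2 ] w 0.0292 qpos [ 0.322  0.433  1.82   0.024  0.892 -0.035]
tool x [-0.335  0.942  0.019] y [ 0.942  0.335 -0.003] z [-0.009  0.017 -1.   ] pitch 1.1
```

apply_moves(moves=[0.02,0,0,0.006,-0.003,-0.019,0,0.02,0,0,0.008,0,0,0,0.02,0,0,0.006,0,0,0,0.02,0,0,0.002,0,0,0,0.02,0,0,0,0,0,0,0.02,0,0,0,0,0,0,0.02,0,0,0,0,0,0,0.02,0,0,0,0,0,0])

```text
clock: 20.95
position: [0.5013, 0.2432, 0.0078]
ee_rot: [-0.001, 0.58, 0.815, 0.001]
contact_force: [0.3, 0.9, -1.1]
width: 0.0287
```

Run:
```python
from h import *
s,M=tilt()
```

```text
clk 20.95 pos [0.5013 0.2432 0.0078] q [-1.500e-03  5.795e-01  8.149e-01  6.000e-04] F [ 0.34  0.94 -1.08] w 0.0287 qpos [ 0.325  0.464  1.844  0.004  0.835 -0.012]
tool x [-0.328  0.945  0.003] y [ 0.945  0.328 -0.001] z [-0.002  0.003 -1.   ] pitch 0.2
```

apply_moves(moves=[0.02,0,0,0.002,0,-0.003,0,0.02,0,0,0.001,0,0,0,0.02,0,0,0.001,0,0,0,0.02,0,0,0.001,0,0,0,0.02,0,0,0,0,0,0,0.02,0,0,0,0,0,0,0.05,0,0,0,0,0,0,0.05,0,0,0,0,0,0])

```text
clock: 21.62
position: [0.5025, 0.2439, 0.008]
ee_rot: [0.002, 0.579, 0.815, 0.002]
contact_force: [-0.1, 0.3, -0.1]
width: 0.0496
```

apply_moves(moves=[0.05,0,0,0,0,0,0,0.05,0,0,0,0,0,0,0.05,0,0,-0.02,0,0,0,0.05,0,0,-0.03,0,0,0,0.05,-0.01,0,-0.03,0,0,0,0.05,-0.02,0,-0.02,0,0,0,0.05,-0.02,0,0,0,0,0,0.05,0,0,0,0,0,0])

```text
clock: 22.28
position: [0.5184, 0.1959, 0.1106]
ee_rot: [0.001, 0.578, 0.816, -0.0]
contact_force: [0.1, 0.9, -0.0]
width: 0.0501
```

Run:
```python
from h import *
s,M=tilt()
d=imaging.get_image('wrist'); crop(d,'w13.png',0,0,640,400,1)
d2=imaging.get_image('scene'); crop(d2,'s13.png',300,80,460,200,4.5)
C=cloud(d2); m=(C[...,2]>.024)&(C[...,2]<.036)&(abs(C[...,0]-.497)<.1)&(abs(C[...,1]-.248)<.1); print("tube depth",*rect(C[m]))
for n,x in (("w",d),("s",d2)):
    hsv=cv2.cvtColor(x["image"],cv2.COLOR_RGB2HSV)
    C=cloud(x); 
    m=(C[...,2]>.012)&(C[...,2]<.023)&(abs(C[...,0]-.54)<.06)&(C[...,1]<.19)&(C[...,1]>.06); print(n,m.sum(),C[m].mean(0),rect(C[m]),np.median(hsv[m],0))
```

```text
clk 22.28 pos [0.5184 0.1959 0.1106] q [ 8.000e-04  5.777e-01  8.163e-01 -2.000e-04] F [ 0.1   0.86 -0.03] w 0.0501 qpos [ 0.237  0.339  1.734 -0.002  1.068 -0.101]
tool x [-0.333  0.943 -0.002] y [0.943 0.333 0.001] z [ 0.001 -0.001 -1.   ] pitch -0.1
tube depth [[463.70001220703125, 311.70001220703125], [513.5999755859375, 165.10000610351562], [543.5999755859375, 175.1999969482422], [493.70001220703125, 321.8999938964844]] [503.6, 243.5] [31.6, 154.9] 18.8
w 1085 [0.53746029 0.1383851  0.01756645] ([[520.9000244140625, 163.6999969482422], [540.4000244140625, 106.0], [555.0999755859375, 111.0], [535.5999755859375, 168.60000610351562]], [538.0, 137.3], [15.5, 60.9], 18.7) [ 18. 202. 205.]
s 123 [0.53623826 0.14449483 0.01695421] ([[510.3999938964844, 177.1999969482422], [540.5, 104.19999694824219], [568.5, 115.69999694824219], [538.4000244140625, 188.8000030517578]], [539.4, 146.5], [30.3, 79.0], 22.4) [ 18. 207. 230.]
```

View pics/w13.png

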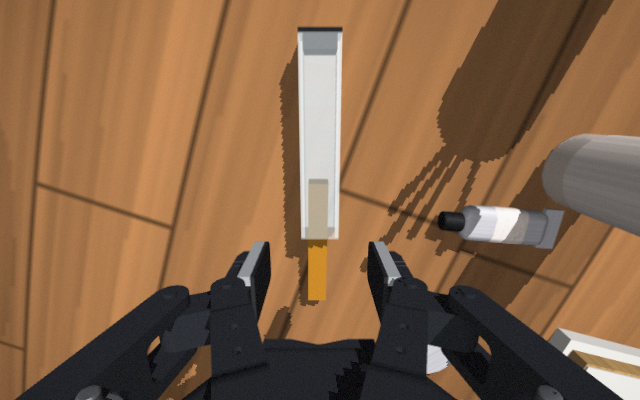

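View pics/s13.png

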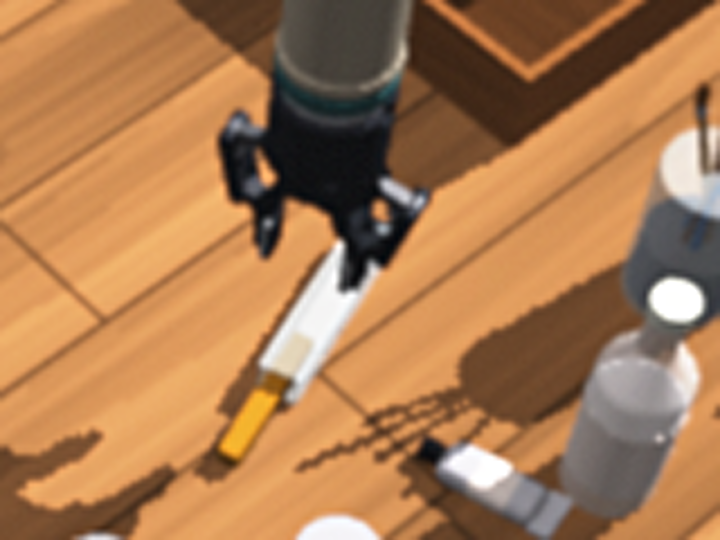

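Tube lies flat (mouth at (320,238)), orange end exposed about 60 mm down to (316,299). Grip it about 20 mm from its front.

Run:
```python
from h import *
plan([.5413,.1274,.06],.328,3)
```

```text
clk 22.38 pos [0.5172 0.1981 0.1099] q [-5.000e-04  5.777e-01  8.163e-01  1.000e-04] F [-0.44 -0.17 -0.7 ] w 0.0498 qpos [ 2.400e-01  3.400e-01  1.734e+00  1.000e-03  1.068e+00 -1.000e-01]
rotvec [-0.    -0.001  0.011] dist 0.090
[0.0854, -0.0249, -0.0003, 0.0166, -0.0, -0.0, 0.004]
[0.0854, -0.0249, -0.0002, 0.0166, -0.0, -0.0, 0.004]
[0.0854, -0.0249, -0.0001, 0.0166, -0.0, -0.0, 0.004]
```

apply_moves(moves=[0.05,-0.025,0,0.01,0,0,0.004,0.05,-0.025,0,0.015,0,0,0.004,0.05,-0.015,0,0.01,0,0,0.004,0.05,0,0,0.005,0,0,0,0.05,0,0,0,0,0,0,0.05,0,0,0,0,0,0,0.05,0,0,0,0,0,0,0.05,0,0,0,0,0,0])

```text
clock: 23.05
position: [0.5343, 0.1425, 0.0647]
ee_rot: [-0.005, 0.581, 0.814, -0.001]
contact_force: [0.8, -0.1, -0.8]
width: 0.0504
```

Run:
```python
from h import *
plan([.5413,.1274,.005],.328,1)
d=imaging.get_image('wrist'); crop(d,'w14.png',0,0,640,400,1)
C=cloud(d); m=(C[...,2]>.012)&(C[...,2]<.023)&(abs(C[...,0]-.54)<.06)&(C[...,1]<.19)&(C[...,1]>.06); print(m.sum(),C[m].mean(0),rect(C[m]))
```

```text
clk 23.05 pos [0.5343 0.1425 0.0647] q [-5.400e-03  5.808e-01  8.140e-01 -6.000e-04] F [ 0.81 -0.11 -0.75] w 0.0504 qpos [ 0.131  0.391  1.787  0.008  0.973 -0.205]
rotvec [-0.007 -0.008  0.003] dist 0.062
[0.0854, -0.0171, 0.0021, 0.0595, -0.007, -0.008, 0.003]
2045 [0.53692268 0.1397705  0.01777715] ([[520.0, 166.0], [540.0999755859375, 105.4000015258789], [555.2000122070312, 110.4000015258789], [535.0999755859375, 171.0]], [537.6, 138.2], [15.9, 63.9], 18.3)
```

View pics/w14.png

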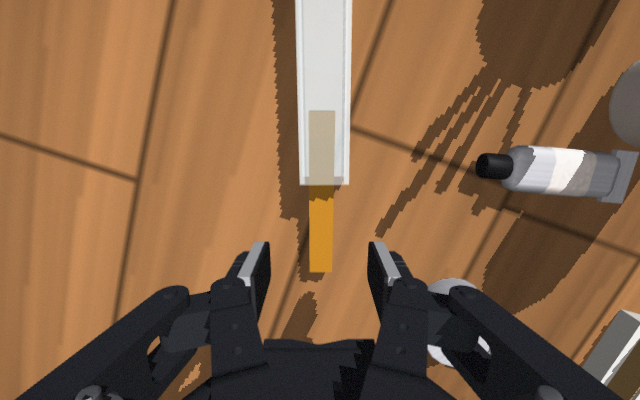

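apply_moves(moves=[0.05,-0.012,0.002,0.01,-0.007,-0.008,0.003,0.05,-0.003,0,0.017,0,0,0,0.04,0,0,0.015,0,0,0,0.04,0,0,0.009,0,0,0,0.04,0,0,0,0,0,0,0.04,0,0,0,0,0,0,0.04,0,0,0,0,0,0,0.04,0,0,0,0,0,0])

```text
clock: 23.77
position: [0.5443, 0.1337, 0.017]
ee_rot: [0.004, 0.58, 0.815, 0.004]
contact_force: [0.4, 0.4, 0.1]
width: 0.04
```

Run:
```python
from h import *
plan([.5413,.1274,.005],.326,1)
```

```text
clk 23.77 pos [0.5443 0.1337 0.017 ] q [0.0036 0.5797 0.8148 0.004 ] F [0.38 0.38 0.11] w 0.0400 qpos [ 1.160e-01  4.510e-01  1.837e+00  1.000e-03  8.430e-01 -2.190e-01]
rotvec [0.011 0.001 0.008] dist 0.014
[0.0854, -0.005, -0.005, 0.012, 0.011, 0.001, 0.008]
```

apply_moves(moves=[0.04,-0.005,-0.005,0.004,0.011,0.001,0.005,0.04,0,0,0.006,0,0,0,0.04,0,0,0.001,0,0,0,0.04,0,0,0,0,0,0,0.005,0,0,0,0,0,0,0.005,0,0,0,0,0,0,0.005,0,0,0,0,0,0,0.005,0,0,0,0,0,0], newtons=30)

```text
clock: 24.43
position: [0.5424, 0.1268, 0.0071]
ee_rot: [0.001, 0.582, 0.813, 0.001]
contact_force: [-0.3, 0.1, 0.1]
width: 0.0151
```

Run:
```python
from h import *
plan([.5413,.1274,.005],.326,1)
d=imaging.get_image('wrist'); crop(d,'w15.png',0,0,640,400,1)
```

```text
clk 24.43 pos [0.5424 0.1268 0.0071] q [1.200e-03 5.820e-01 8.132e-01 8.000e-04] F [-0.32  0.09  0.09] w 0.0151 qpos [ 1.050e-01  4.630e-01  1.847e+00 -1.000e-03  8.280e-01 -2.230e-01]
rotvec [0.003 0.001 0.002] dist 0.002
[0.0854, 0.0009, -0.0009, 0.0021, 0.003, 0.001, 0.002]
```

View pics/w15.png

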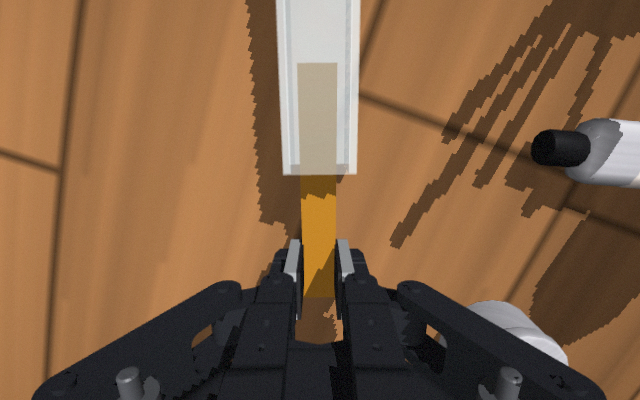

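Stick end is pinched between the pads at (318,265). Drawing it out slowly.

apply_moves(moves=[0.005,0,0,0,0,0,0,0.005,-0.006,0,0,0,0,0,0.005,-0.012,0,0,0,0,0,0.005,-0.014,0,0,0,0,0,0.005,-0.014,0,0,0,0,0,0.005,-0.014,0,0,0,0,0,0.005,-0.006,0,0,0,0,0,0.005,0,0,0,0,0,0])

```text
clock: 25.15
position: [0.5663, 0.0581, 0.0072]
ee_rot: [0.002, 0.581, 0.814, 0.001]
contact_force: [-0.2, 0.3, -0.5]
width: 0.0154
```

Run:
```python
from h import *
plan([.5645,.059,.005],.326,1)
d=imaging.get_image('wrist'); crop(d,'w16.png',0,0,640,400,1)
```

```text
clk 25.15 pos [0.5663 0.0581 0.0072] q [2.200e-03 5.811e-01 8.138e-01 7.000e-04] F [-0.18  0.26 -0.46] w 0.0154 qpos [-0.019  0.476  1.821 -0.002  0.84  -0.348]
rotvec [0.004 0.003 0.005] dist 0.003
[0.0854, 0.0014, -0.0014, 0.0022, 0.004, 0.003, 0.005]
```

View pics/w16.png

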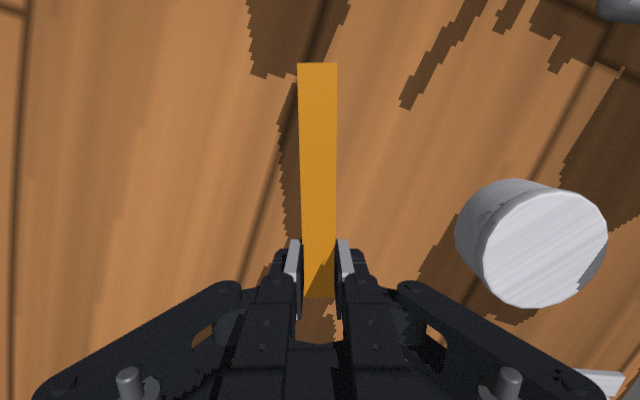

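Stick is fully clear of the tube (back end at (317,63)). Lower and let go.

apply_moves(moves=[0.005,0,0,0.002,0,0,0,0.005,0,0,0.001,0,0,0,0.005,0,0,0.001,0,0,0,0.005,0,0,0,0,0,0,0.03,0,0,0,0,0,0,0.03,0,0,0,0,0,0,0.03,0,0,0,0,0,0,0.03,0,0,-0.02,0,0,0])

```text
clock: 25.87
position: [0.5625, 0.0612, 0.0238]
ee_rot: [-0.0, 0.58, 0.814, -0.0]
contact_force: [0.1, -0.9, -0.4]
width: 0.0301
```

apply_moves(moves=[0.045,0.01,0,-0.02,0,0,0,0.045,0.01,0,-0.02,0,0,0,0.045,0.01,0,-0.01,0,0,0,0.045,0,0,0,0,0,0,0.045,0,0,0,0,0,0,0.045,0,0,0,0,0,0,0.045,0,0,0,0,0,0,0.045,0,0,0,0,0,0])

```text
clock: 26.53
position: [0.5516, 0.0914, 0.074]
ee_rot: [-0.001, 0.58, 0.815, -0.001]
contact_force: [0.3, 0.1, 0.1]
width: 0.0449
```

```bash
cat >> h.py <<'E'
def stick(d,z=.016,box=None):
    hsv=cv2.cvtColor(d["image"],cv2.COLOR_RGB2HSV)
    m=((hsv[...,0]>14)&(hsv[...,0]<26)&(hsv[...,1]>170)&(hsv[...,2]>120))
    C=cloud(d); m&=(C[...,2]>z-.008)&(C[...,2]<z+.006)
    k,l,s,c=cv2.connectedComponentsWithStats(m.astype(np.uint8)); i=1+np.argmax(s[1:,4])
    print("stick",s[i],C[l==i].mean(0).round(4),rect(C[l==i]),rect(onplane(d,np.argwhere(l==i)[:,::-1],z)))
E
python3 - <<'E'
from h import *
st()
d=imaging.get_image('wrist'); crop(d,'w17.png',0,0,640,400,1)
stick(d)
E
```

```text
clk 26.53 pos [0.5516 0.0914 0.074 ] q [-0.0015  0.5798  0.8148 -0.001 ] F [0.27 0.12 0.12] w 0.0449 qpos [ 0.04   0.386  1.766  0.     0.993 -0.294]
stick [ 313  137   24  148 3369] [0.5539 0.0977 0.0163] ([[529.7999877929688, 143.39999389648438], [565.5999755859375, 39.29999923706055], [580.7000122070312, 44.5], [544.9000244140625, 148.60000610351562]], [555.3, 93.9], [16.0, 110.0], 19.0) ([[529.7000122070312, 143.39999389648438], [565.4000244140625, 39.900001525878906], [580.5, 45.099998474121094], [544.7999877929688, 148.60000610351562]], [555.1, 94.2], [15.9, 109.4], 19.0)
```

View pics/w17.png

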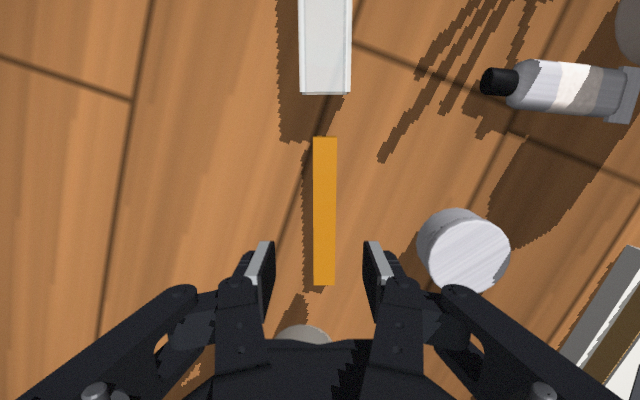

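Stick lies flat on the table (image (325,210); 110 x 16 mm at (0.555, 0.094)). Take it round the middle.

Run:
```python
from h import *
plan([.5552,.094,.005],.332,1)
```

```text
clk 26.58 pos [0.5514 0.0913 0.0738] q [-0.0017  0.5798  0.8147 -0.0011] F [-0.11  0.62 -0.17] w 0.0450 qpos [ 0.04   0.386  1.766  0.     0.993 -0.294]
rotvec [-0.004 -0.001  0.002] dist 0.069
[0.0854, 0.0012, 0.0047, 0.0688, -0.004, -0.001, 0.002]
```

apply_moves(moves=[0.045,0.001,0.004,0.01,-0.004,-0.001,0,0.045,0,0,0.016,0,0,0,0.045,0,0,0.016,0,0,0,0.045,0,0,0.012,0,0,0,0.04,0,0,0,0,0,0,0.04,0,0,0,0,0,0,0.04,0,0,0,0,0,0,0.04,0,0,0,0,0,0])

```text
clock: 27.25
position: [0.5548, 0.0912, 0.0151]
ee_rot: [-0.002, 0.581, 0.814, -0.001]
contact_force: [-0.3, 0.0, 0.3]
width: 0.04
```

Run:
```python
from h import *
plan([.5552,.094,.005],.332,1)
```

```text
clk 27.25 pos [0.5548 0.0912 0.0151] q [-0.0016  0.5811  0.8138 -0.0013] F [-0.26  0.05  0.29] w 0.0400 qpos [ 0.039  0.461  1.822 -0.     0.862 -0.291]
rotvec [-0.004 -0.001 -0.001] dist 0.010
[0.0854, 0.0025, 0.0013, 0.0101, -0.004, -0.001, -0.001]
```

apply_moves(moves=[0.04,0.002,0.001,0.004,-0.004,0,0,0.04,0,0,0.005,0,0,0,0.005,0,0,0.001,0,0,0,0.005,0,0,0,0,0,0,0.005,0,0,0,0,0,0,0.005,0,0,0,0,0,0,0.005,0,0,0,0,0,0,0.005,0,0,0,0,0,0], newtons=30)

```text
clock: 27.92
position: [0.5571, 0.0939, 0.0068]
ee_rot: [0.002, 0.581, 0.814, 0.002]
contact_force: [0.0, -0.3, -0.9]
width: 0.0151
```

apply_moves(moves=[0.005,0,0,-0.01,0,0,0,0.005,0,0,-0.02,0,0,0,0.005,0,0,-0.03,0,0,0,0.005,0,0,-0.03,0,0,0,0.005,0,0,-0.03,0,0,0,0.005,0,0,-0.01,0,0,0,0.005,0,0,0,0,0,0,0.005,0,0,0,0,0,0])

```text
clock: 28.58
position: [0.5553, 0.0936, 0.146]
ee_rot: [0.001, 0.581, 0.814, 0.002]
contact_force: [-0.1, -0.1, -0.8]
width: 0.0147
```

Run:
```python
from h import *
d=imaging.get_image('wrist'); crop(d,'w18.png',0,0,640,400,1)
plan([.624,-.267,.14],-.335,12)
t=imaging.get_image('scene'); crop(t,'s18.png',200,150,330,320,4)
hsv=cv2.cvtColor(t["image"],cv2.COLOR_RGB2HSV); C=cloud(t)
m=(C[...,2]>.051)&(C[...,2]<.072)&(abs(C[...,0]-.624)<.1)&(abs(C[...,1]+.267)<.1); print(m.sum(),rect(C[m]))
```

```text
clk 28.63 pos [0.5552 0.0935 0.1457] q [0.0012 0.581  0.8139 0.0016] F [0.07 0.19 0.35] w 0.0148 qpos [ 4.300e-02  3.170e-01  1.669e+00  1.000e-03  1.152e+00 -2.890e-01]
rotvec [ 0.004 -0.001  0.666] dist 0.367
[0.0854, -0.0303, -0.0043, 0.0005, 0.0, -0.0, 0.055]
[0.0854, -0.0305, -0.0026, 0.0005, 0.0, -0.0, 0.055]
[0.0854, -0.0306, -0.001, 0.0005, 0.0, -0.0, 0.055]
[0.0854, -0.0306, 0.0007, 0.0005, 0.0, -0.0, 0.055]
[0.0854, -0.0305, 0.0024, 0.0005, 0.0, -0.0, 0.055]
[0.0854, -0.0303, 0.0041, 0.0005, 0.0, -0.0, 0.055]
[0.0854, -0.03, 0.0058, 0.0005, 0.0, -0.0, 0.055]
[0.0854, -0.0297, 0.0075, 0.0005, 0.0, -0.0, 0.055]
[0.0854, -0.0292, 0.0091, 0.0005, 0.0, -0.0, 0.055]
[0.0854, -0.0287, 0.0107, 0.0005, 0.0, -0.0, 0.055]
[0.0854, -0.028, 0.0123, 0.0005, 0.0, -0.0, 0.055]
[0.0854, -0.0273, 0.0138, 0.0005, 0.0, -0.0, 0.055]
467 ([[539.2999877929688, -311.0], [644.4000244140625, -359.0], [707.5999755859375, -220.60000610351562], [602.5999755859375, -172.60000610351562]], [623.5, -265.8], [152.2, 115.5], 65.4)
```

View pics/w18.png

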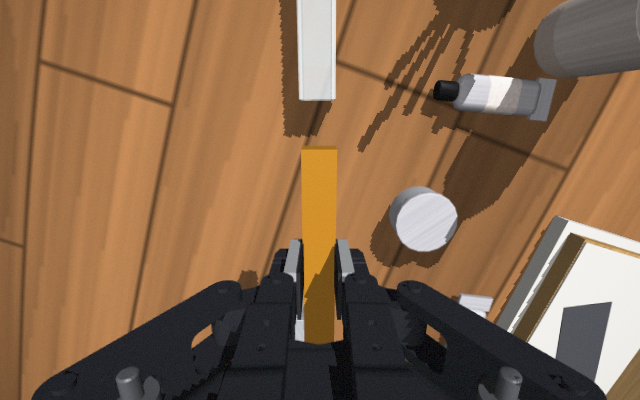

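View pics/s18.png

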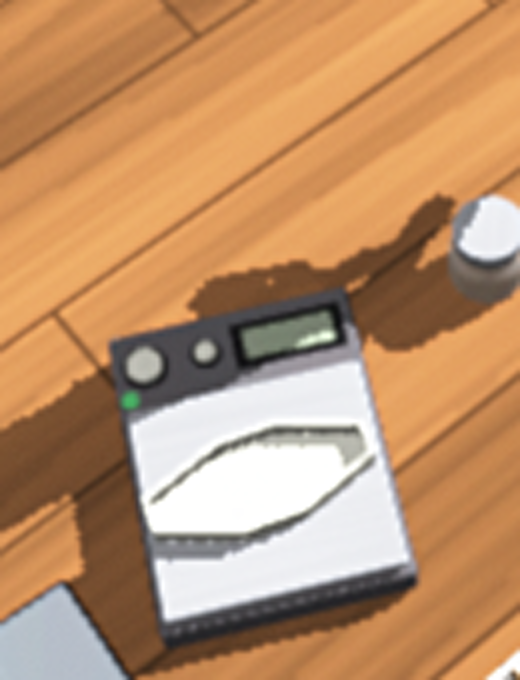

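Stick gripped level at its middle (back end at (318,148)), boat still on the pan. Carrying it over.

apply_moves(moves=[0.005,-0.02,-0.003,0,0,0,0.04,0.005,-0.03,-0.003,0,0,0,0.055,0.005,-0.03,-0.001,0,0,0,0.055,0.005,-0.03,0,0,0,0,0.055,0.005,-0.03,0.002,0,0,0,0.055,0.005,-0.03,0.004,0,0,0,0.055,0.005,-0.03,0.006,0,0,0,0.055,0.005,-0.03,0.007,0,0,0,0.055])

```text
clock: 29.35
position: [0.5902, -0.1348, 0.1297]
ee_rot: [-0.012, 0.743, 0.669, -0.006]
contact_force: [1.3, 0.5, -0.4]
width: 0.0147
```

Run:
```python
from h import *
plan([.624,-.267,.14],-.335,4)
```

```text
clk 29.35 pos [ 0.5902 -0.1348  0.1297] q [-0.0121  0.7427  0.6695 -0.0058] F [ 1.3   0.48 -0.43] w 0.0147 qpos [-3.400e-01  4.050e-01  1.571e+00  1.000e-03  1.192e+00 -2.370e-01]
rotvec [-0.026 -0.005  0.231] dist 0.137
[0.0854, -0.032, 0.0117, -0.0031, -0.007, -0.001, 0.058]
[0.0854, -0.0313, 0.0136, -0.003, -0.007, -0.001, 0.058]
[0.0854, -0.0304, 0.0154, -0.0029, -0.007, -0.001, 0.058]
[0.0854, -0.0295, 0.0171, -0.0027, -0.007, -0.001, 0.058]
```

apply_moves(moves=[0.005,-0.032,0.012,-0.004,-0.007,-0.001,0.058,0.005,-0.031,0.013,-0.004,-0.007,-0.001,0.058,0.005,-0.025,0.013,-0.004,-0.007,-0.001,0.05,0.005,-0.01,0.008,-0.002,0,0,0.02,0.005,0,0,0,0,0,0,0.005,0,0,0,0,0,0,0.005,0,0,0,0,0,0,0.005,0,0,0,0,0,0])

```text
clock: 30.02
position: [0.6129, -0.246, 0.1275]
ee_rot: [-0.014, 0.806, 0.592, -0.007]
contact_force: [-0.6, 0.9, 0.2]
width: 0.0152
```

Run:
```python
from h import *
plan([.624,-.267,.14],-.335,1)
d=imaging.get_image('wrist'); crop(d,'w19.png',0,0,640,400,1)
```

```text
clk 30.02 pos [ 0.6129 -0.246   0.1275] q [-0.014   0.806   0.5916 -0.0068] F [-0.61  0.93  0.23] w 0.0152 qpos [-0.487  0.485  1.438 -0.     1.25  -0.182]
rotvec [-0.031 -0.005  0.031] dist 0.027
[0.0854, -0.0167, 0.0165, -0.0131, -0.031, -0.005, 0.031]
```

View pics/w19.png

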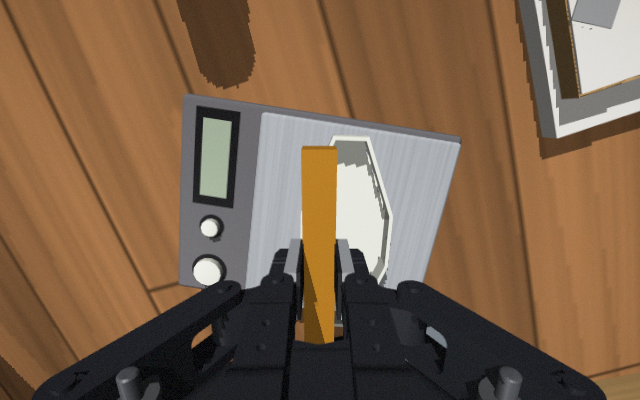

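apply_moves(moves=[0.005,-0.007,0.007,0,-0.015,-0.002,0.015,0.005,-0.007,0.007,0,-0.014,-0.002,0.014,0.005,0,0,0,0,0,0,0.005,0,0,0,0,0,0,0.005,0,0,0,0,0,0,0.005,0,0,0,0,0,0,0.005,0,0,0,0,0,0,0.005,0,0,0,0,0,0])

```text
clock: 30.73
position: [0.6228, -0.2603, 0.1284]
ee_rot: [0.0, 0.814, 0.581, 0.001]
contact_force: [1.0, -0.8, -0.2]
width: 0.0153
```

Run:
```python
from h import *
plan([.624,-.267,.14],-.335,1)
d=imaging.get_image('wrist'); crop(d,'w20.png',160,60,480,260,2.4); np.save('w20.npy',d,allow_pickle=True)
```

```text
clk 30.73 pos [ 0.6228 -0.2603  0.1284] q [2.000e-04 8.138e-01 5.811e-01 1.200e-03] F [ 1.01 -0.78 -0.19] w 0.0153 qpos [-0.5    0.488  1.429  0.002  1.223 -0.17 ]
rotvec [ 0.002 -0.002  0.004] dist 0.013
[0.0854, -0.0059, 0.0033, -0.0116, 0.002, -0.002, 0.004]
```

View pics/w20.png

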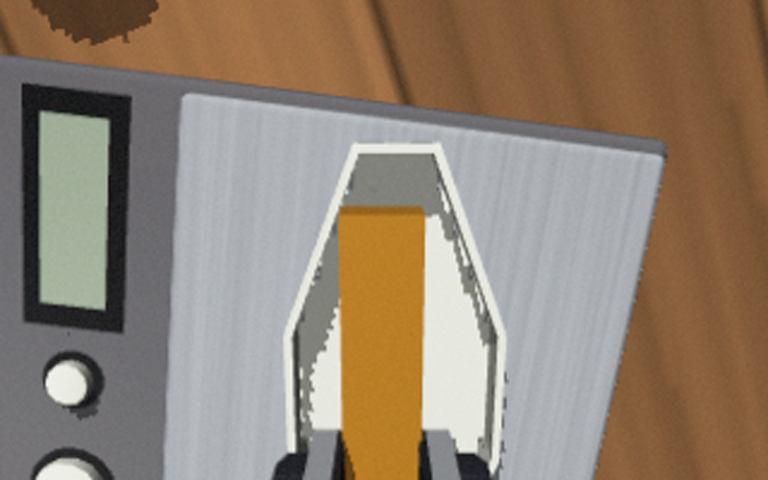

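Run:
```python
from h import *
d=np.load('w20.npy',allow_pickle=True).item()
uv=np.array([(354,144),(441,144),(286,332),(505,333)])/2.4+[160,60]
P=onplane(d,uv,.066)[:,:2]; print(P.round(4))
e=(P[0]+P[1])/2; m=(P[2]+P[3])/2; a=(e-m)/np.linalg.norm(e-m)
w=P[3]-P[2]; print("axis az",np.arctan2(a[1],a[0]),"jaw az",np.arctan2(w[1],w[0]),np.linalg.norm(w),np.linalg.norm(e-m))
print("center",m-a*.02, e-a*.075)
plan([*(m-a*.02),.07],-.335,1)
```

```text
[[ 0.6385 -0.1943]
 [ 0.6612 -0.2021]
 [ 0.6014 -0.2385]
 [ 0.6627 -0.2599]]
axis az 1.235542740506713 jaw az -0.3360313258963884 0.06487500367622727 0.05400151799784313
center [ 0.62546849 -0.26808878] [ 0.62513998 -0.26903167]
clk 30.78 pos [ 0.6229 -0.2603  0.1284] q [2.000e-04 8.138e-01 5.812e-01 1.200e-03] F [-0.11 -0.2  -0.85] w 0.0149 qpos [-0.5    0.488  1.429  0.002  1.222 -0.17 ]
rotvec [ 0.002 -0.002  0.005] dist 0.059
[0.0854, -0.0066, 0.0049, 0.0584, 0.002, -0.002, 0.005]
```

Boat centre (0.6253, -0.2685), aligned with the stick. Lowering.

apply_moves(moves=[0.005,-0.006,0.005,0.005,0.002,-0.002,0.005,0.005,0,0,0.012,0,0,0,0.005,0,0,0.012,0,0,0,0.005,0,0,0.006,0,0,0,0.005,0,0,0,0,0,0,0.005,0,0,0,0,0,0,0.005,0,0,0,0,0,0,0.005,0,0,0,0,0,0])

```text
clock: 31.45
position: [0.6256, -0.2688, 0.0885]
ee_rot: [-0.001, 0.816, 0.579, -0.001]
contact_force: [0.4, 0.8, -0.9]
width: 0.0149
```

Run:
```python
from h import *
plan([.6253,-.2685,.0555],-.336,1)
d=imaging.get_image('wrist'); crop(d,'w21.png',160,60,480,260,2.4)
```

```text
clk 31.45 pos [ 0.6256 -0.2688  0.0885] q [-0.001   0.8156  0.5786 -0.0009] F [ 0.36  0.78 -0.93] w 0.0149 qpos [-5.080e-01  5.300e-01  1.461e+00 -1.000e-03  1.153e+00 -1.710e-01]
rotvec [-0.003  0.    -0.001] dist 0.033
[0.0854, 0.0002, -0.0003, 0.033, -0.003, 0.0, -0.001]
```

View pics/w21.png

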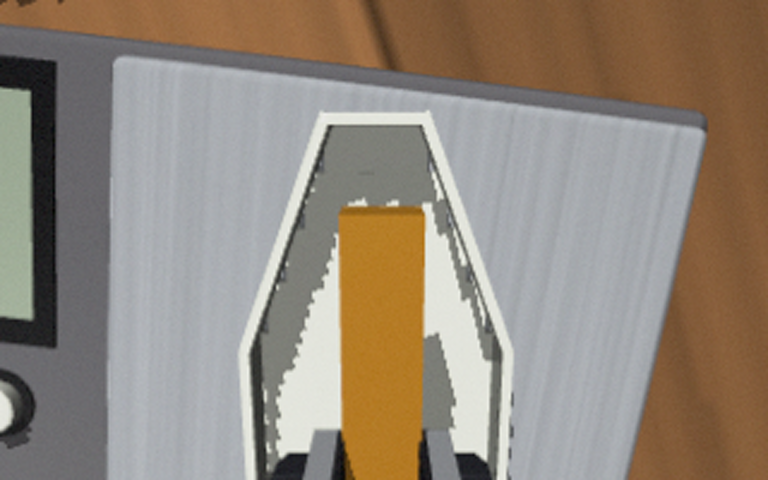

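Stick is centred over the boat. Continuing down.

apply_moves(moves=[0.005,0,-0.001,0.006,-0.003,0,0,0.005,0,0,0.008,0,0,0,0.005,0,0,0.008,0,0,0,0.005,0,0,0.003,0,0,0,0.005,0,0,0,0,0,0,0.005,0,0,0,0,0,0,0.005,0,0,0,0,0,0,0.005,0,0,0,0,0,0])

```text
clock: 32.17
position: [0.625, -0.2685, 0.0618]
ee_rot: [0.001, 0.816, 0.579, 0.0]
contact_force: [-0.0, -0.4, 0.9]
width: 0.0152
```

Run:
```python
from h import *
plan([.6253,-.2685,.0555],-.336,1)
```

```text
clk 32.17 pos [ 0.625  -0.2685  0.0618] q [1.200e-03 8.155e-01 5.788e-01 5.000e-04] F [-0.01 -0.45  0.86] w 0.0152 qpos [-0.508  0.551  1.498 -0.     1.091 -0.171]
rotvec [ 0.003  0.001 -0.   ] dist 0.006
[0.0854, 0.0001, 0.0003, 0.0063, 0.003, 0.001, -0.0]
```

apply_moves(moves=[0.005,0,0,0.002,0.002,0,0,0.005,0,0,0.002,0,0,0,0.005,0,0,0.001,0,0,0,0.005,0,0,0.001,0,0,0,0.005,0,0,0,0,0,0,0.005,0,0,0,0,0,0,0.005,0,0,0,0,0,0,0.005,0,0,0,0,0,0])

```text
clock: 32.83
position: [0.6257, -0.2689, 0.0561]
ee_rot: [0.001, 0.815, 0.579, 0.0]
contact_force: [-0.2, -0.3, 0.3]
width: 0.0148
```

Run:
```python
from h import *
plan([.6253,-.2685,.0555],-.336,1)
d=imaging.get_image('wrist'); crop(d,'w22.png',0,0,640,400,1)
```

```text
clk 32.83 pos [ 0.6257 -0.2689  0.0561] q [1.200e-03 8.155e-01 5.788e-01 3.000e-04] F [-0.17 -0.28  0.29] w 0.0148 qpos [-5.080e-01  5.570e-01  1.501e+00 -1.000e-03  1.081e+00 -1.710e-01]
rotvec [ 0.002  0.001 -0.   ] dist 0.001
[0.0854, 0.0002, -0.0005, 0.0006, 0.002, 0.001, -0.0]
```

View pics/w22.png

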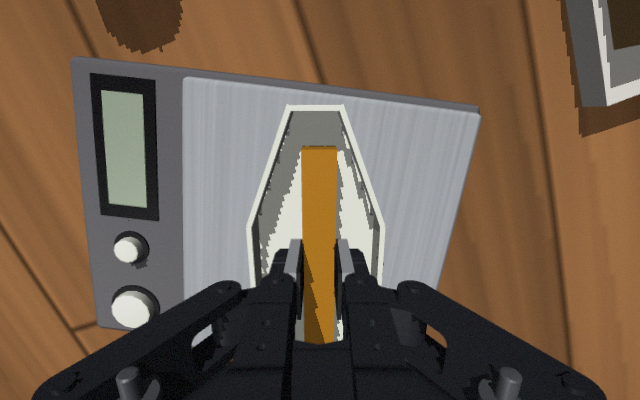

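apply_moves(moves=[0.005,0,0,0.001,0,0,0,0.005,0,0,0.001,0,0,0,0.005,0,0,0.001,0,0,0,0.005,0,0,0,0,0,0,0.005,0,0,0,0,0,0,0.005,0,0,0,0,0,0,0.005,0,0,0,0,0,0,0.005,0,0,0,0,0,0])

```text
clock: 33.55
position: [0.626, -0.269, 0.0555]
ee_rot: [0.002, 0.816, 0.579, 0.001]
contact_force: [0.5, -0.0, 0.2]
width: 0.0145
```

Run:
```python
from h import *
st()
```

```text
clk 33.55 pos [ 0.626  -0.269   0.0555] q [2.000e-03 8.155e-01 5.788e-01 6.000e-04] F [ 0.49 -0.01  0.2 ] w 0.0145 qpos [-5.080e-01  5.570e-01  1.503e+00 -1.000e-03  1.077e+00 -1.710e-01]
```

Commanded 3 mm, moved 0.6 mm: it rests on the floor. Opening slightly and going straight up.

apply_moves(moves=[0.025,0,0,0,0,0,0,0.025,0,0,0,0,0,0,0.025,0,0,0,0,0,0,0.025,0,0,-0.005,0,0,0,0.025,0,0,-0.01,0,0,0,0.025,0,0,-0.02,0,0,0,0.025,0,0,-0.03,0,0,0,0.025,0,0,-0.02,0,0,0])

```text
clock: 34.22
position: [0.6225, -0.2671, 0.139]
ee_rot: [-0.004, 0.816, 0.579, -0.002]
contact_force: [0.5, 0.2, 0.7]
width: 0.025
```

apply_moves(moves=[0.025,0,0,-0.03,0,0,0,0.025,0,0,-0.03,0,0,0,0.025,-0.02,-0.01,-0.02,0,0,0,0.025,-0.03,-0.03,0,0,0,0,0.025,-0.03,-0.03,0,0,0,0,0.025,-0.02,-0.02,0,0,0,0,0.025,0,0,0,0,0,0,0.025,0,0,0,0,0,0])

```text
clock: 34.88
position: [0.5058, -0.3357, 0.2396]
ee_rot: [0.008, 0.814, 0.58, 0.002]
contact_force: [0.0, -0.5, -0.5]
width: 0.0251
```

Run:
```python
from h import *
st()
d=imaging.get_image('wrist'); crop(d,'w23.png',0,0,640,400,1)
t=imaging.get_image('scene'); crop(t,'s23.png',130,80,450,320,2.4)
for x in (d,t):
    stick(x,.065)
    C=cloud(x); m=(C[...,2]>.024)&(C[...,2]<.036)&(abs(C[...,0]-.497)<.1)&(abs(C[...,1]-.248)<.1); print("tube",m.sum(),rect(C[m])[1:] if m.sum() else 0)
```

```text
clk 34.88 pos [ 0.5058 -0.3357  0.2396] q [0.0082 0.8143 0.5804 0.002 ] F [ 0.03 -0.54 -0.53] w 0.0251 qpos [-0.7    0.311  1.434 -0.     1.38  -0.368]
stick [ 396   20   25  116 1793] [ 0.627  -0.2658  0.0652] ([[600.2999877929688, -316.20001220703125], [615.7000122070312, -321.79998779296875], [652.4000244140625, -219.8000030517578], [637.0999755859375, -214.3000030517578]], [626.4, -268.0], [108.4, 16.3], 70.2) ([[600.5999755859375, -316.29998779296875], [615.5, -321.6000061035156], [651.7999877929688, -219.89999389648438], [636.9000244140625, -214.5]], [626.2, -268.1], [108.0, 15.9], 70.4)
tube 0 0
stick [246 261  40  18 219] [ 0.629  -0.2674  0.0642] ([[602.5999755859375, -315.3999938964844], [618.0, -320.79998779296875], [652.7999877929688, -220.39999389648438], [637.2999877929688, -215.0]], [627.7, -267.9], [106.2, 16.3], 70.9) ([[604.2000122070312, -316.0], [618.7000122070312, -321.0], [653.2999877929688, -220.5], [638.7000122070312, -215.5]], [628.7, -268.3], [106.3, 15.4], 71.0)
tube 396 ([503.1, 243.8], [32.2, 157.2], 19.3)
```

View pics/w23.png

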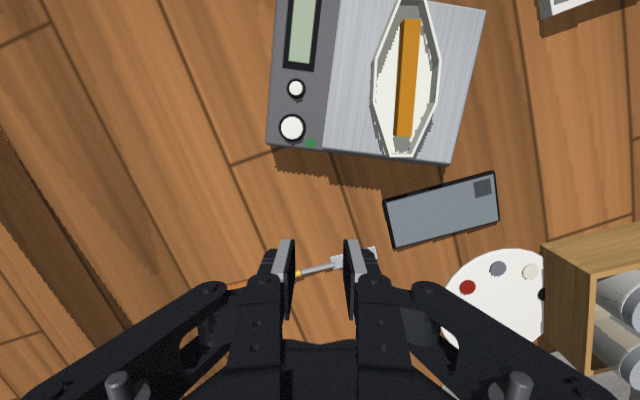

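View pics/s23.png

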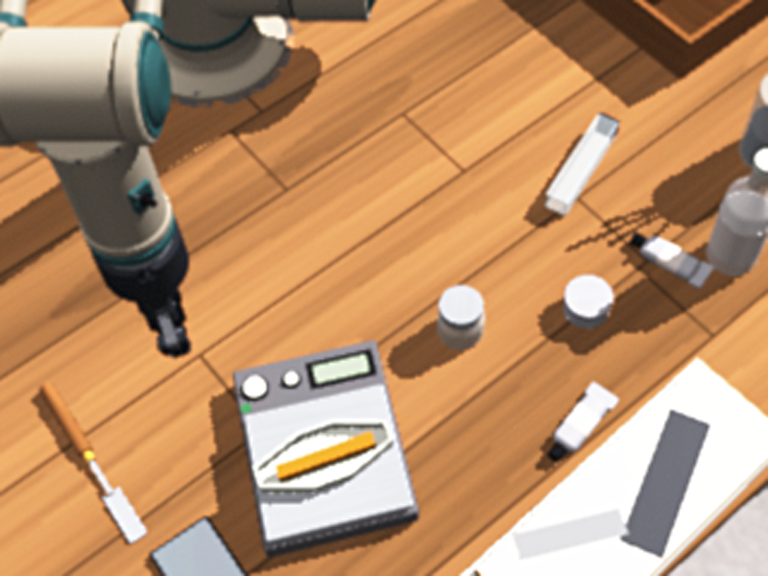

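The stick lies flat in the middle of the boat, with its top measured at 0.065 m. Both keys are up, the tube lies flat, and the arm is clear. Handing in.

```bash
python3 -c "
from rig import workorder
print(workorder.sign_off())"
```

```text
the job is handed in; nothing more can be done
None
```

The job was handed in at about 35 s on the robot's clock, with all the steps carried out in order; the sign-off reports no verdict. The boat went on the pan and was tared. The stick slid part way out of the tilted tube, was drawn clear, laid on the table, taken again round its middle and laid in the boat.

Last checks:
- **Stick:** it lies flat on the boat's floor, its top at 0.065 m, as expected for a 16 mm stick there. Its centre is about 1–3 mm from the boat's centre, and it is aligned with the boat to about 1°.
- **Keys:** both keys look up in the final images. The tare key was pressed to 0.0359 m, the expected fully-down height, at about 11.5 N. I went by the arm's position, as there is no direct reading of the key's travel.
- **Tube:** it lies flat, about 7 mm from where it started.
- **Bystanders:** none looks moved in the last picture; I did not measure them again.

Two things differed from plan:
- **Early slide:** the stick began to slide at about 31° of tilt rather than 40°.
- **Longer exposure:** it came about 70 mm out and stopped on the table, instead of the 45 mm I planned. About 37 mm stayed inside the tube, and about 46–49 mm once the tube was laid down.

No check failed. The views agreed on the stick's position to within about 3 mm.

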